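# Put two mixed-up orders right and clear the packing bench

### The arm

A 6-joint arm with a two-finger parallel gripper is mounted at the origin on the work surface. World frame = base frame: x ahead of the robot, y to its left, z up, the work surface at z = 0. Lengths are in m, angles in rad, forces in N, time in s.
With the tool pointing down it reaches from about 0.225 to 0.875 m from the base axis. Payload 3.4 kg.
Tool frame: the origin (TCP) lies at the very end of the fingers, on their centre line; the grasp point (between the pads) lies 19 mm behind it (grip_depth is the distance from the TCP to the grasp point, in m); x points along the fingers, z is the direction in which the jaws open and shut, and the axes are right-handed (so a half turn about x gives the same grasp; the last joint's range is limited). The gripper opens to 85 mm and grips with 20 to 120 N. Pads are 22 mm wide; open, the fingers measure 114 mm over their backs; the gripper's body (76 mm by 85 mm) begins 54 mm behind the grasp point. The pads swing forward as they close: fully open they stand 13 mm farther back than shut.
Start: joints at [1.184, 0.276, 1.505, -0, 1.361, -0.121], TCP at [0.151, 0.555, 0.231] pointing down, gripper open.
Joint ranges: [-2.89, 2.89], [-0.75, 2.08], [0.22, 2.7], [-1.18, 4.32], [0.11, 2.71], [-2.7, 2.7]. Speed limits (rad/s): [2.57, 2.57, 3.14, 3.14, 3.14, 3.14].

### API

Orientations are given as a unit quaternion [w, x, y, z].
In Python, from rig import get_state, get_image, sign_off, grip_depth gives the robot as it stands. The module is installed in compiled form; this text tells all that it offers.
- The arm moves only by the tool arm_command, never from a script. Its argument "series" is a list of rows, each an object with "dp": the shift along the tool's x, y, z scaled (see below), a list of three; "angular": the turn, a rotation vector about the tool's x, y, z scaled (see below), a list of three; "gripper": the finger opening in mm, from 0 to 85.4. A call has exactly 8 rows; each row shifts and turns the pose as measured when the row begins, along the tool's axes as they then stand; what a row does not reach is not made up. The controller multiplies each number of a shift by 0.12 m and each number of a turn by 90 degrees. A row lasts 1/8 s, in which the tool goes at most 62.5 mm and 10.7 degrees, less where a joint would pass 70% of its speed; a pose out of reach is approached as far as the arm can. A call with a number of a shift or a turn outside -1 to 1 is refused whole. A call with a gripper value outside its range is refused whole. The fingers move at their own pace and stop on an object; "grip_force" is the grip in N (left out, the last holds). Time passes only in rows, so rows that do not move let the fingers close, or fill a call up. It gives the time, the measured TCP pose, the force and the opening at its end, in the units of the state.
- get_state(): the state, without advancing time (a new reading comes with each control period).
- get_image(name): name is "side" or "top"; returns a dict with "image" (420x560x3 uint8, blue, green, red), "depth" (420x560 float32, m along the optical axis (not along the pixel's ray), 0 where there is no reading), "mtx" (3x3 intrinsics, pixels), "view" (4x4, takes a point from world to camera coordinates). Camera axes: x right, y up, looking along -z (the intrinsics and any distortion apply to the point x, -y, -z); pixel columns grow to the right and rows downward; lengths in m; the calibration is good to about 2 mm. A picture is of the moment at which its call begins.
- sign_off(): hands the job in, once; it reports no verdict.
The state is a dict: "clock": time; "qpos": joint angles; "qd": joint speeds; "effort": joint torques, N m; "position": TCP position; "ee_rot": TCP orientation; "contact_force": force on the tool from outside, world axes, zero at the start; "moment": the same for the moment, N m; "width": finger opening in m.
Only numpy, scipy, OpenCV 4.12 (cv2) and the standard library are available. Lean on these libraries where they do the work, as an engineer would, in place of code of your own. Each camera call takes 0.05 s, during which the arm holds its last target. There are 200 camera calls.

### The job

Two orders on the packing bench are mixed up: swap the two jars, so that each ends up standing upright in the tray of its own colour. Put every loose medicine carton from the bench into the open stock drawer, lying on the drawer's floor and not stacked, and then push the drawer fully home, past its catch, without slamming it. Leave the tape dispenser, the scanner and the tape roll alone.

Things in the scene. Friction and masses are not known exactly. Their poses are not given: they have to be found in the camera images.
- carton1_c (a point): Centre of a medicine carton, white with a green band, 90 x 40 x 32 mm (x long, y wide, z high), 0.11 kg or so, lying flat on the bench at the start. Two to four cartons are there; an absent one has no pose.
- carton2_c (a point): Centre of a medicine carton, white with a green band, 90 x 40 x 32 mm (x long, y wide, z high), 0.11 kg or so, lying flat on the bench at the start. Two to four cartons are there; an absent one has no pose.
- carton3_c (a point): Centre of a medicine carton, white with a green band, 90 x 40 x 32 mm (x long, y wide, z high), 0.11 kg or so, lying flat on the bench at the start. Two to four cartons are there; an absent one has no pose.
- carton4_c (a point): Centre of a medicine carton, white with a green band, 90 x 40 x 32 mm (x long, y wide, z high), 0.11 kg or so, lying flat on the bench at the start. Two to four cartons are there; an absent one has no pose.
- jar_blue_c (a point): Centre (half-way up, 40 mm above its foot) of the white round jar with blue lid and blue band, 60 mm across, 80 mm high, about 0.22 kg; its z axis points up through the lid. At the start it stands in the orange tray.
- jar_orange_c (a point): Centre (half-way up, 40 mm above its foot) of the white round jar with orange lid and orange band, 60 mm across, 80 mm high, about 0.22 kg; its z axis points up through the lid. At the start it stands in the blue tray.
- tray_blue: The blue order tray, fixed to the bench: an open square tray 130 x 130 mm outside, 22 mm high, walls and floor 5 mm thick. Origin: centre of its underside, on the bench; x and y along its sides, z up.
- tray_orange: The orange order tray, fixed to the bench: an open square tray 130 x 130 mm outside, 22 mm high, walls and floor 5 mm thick. Origin: centre of its underside, on the bench; x and y along its sides, z up.
- drawer (a joint): Opening of the stock drawer in m: 0 fully home, 0.17 wide open; the drawer slides out level towards the robot. It runs stiffly (some 2 N) and a sprung catch must be overcome in the last 18 mm (some 8 N in all; its top is 8 mm before home); past it, the catch pulls the drawer home and holds it there.
- drawer_in (a point): Point on the drawer's inner floor (17 mm above the bench), midway in y, 62 mm behind the front panel's inner face; moves with the drawer. x points into the cabinet (the way it shuts), y along the front, z up. Inner space x -0.062 to 0.158, y -0.15 to 0.15; side walls' top 62 mm above the bench. Only a length equal to the opening, from the front panel, is uncovered by the cabinet.
- drawer_front (a point): Middle of the outer face of the drawer's flat front panel (no handle), 326 mm wide, from 3 to 71 mm above the bench; this point is 37 mm above the bench and moves with the drawer. Axes as drawer_in: outside is towards -x. The fixed cabinet behind is 330 mm wide, 260 mm deep, 85 mm high (its top board's underside at 77 mm).
- tape_dispenser: Red tape dispenser standing on the bench, 150 x 60 x 100 mm, 0.9 kg; origin under its centre. Leave alone.
- scanner: Black and grey hand scanner lying on the bench, about 130 x 65 x 35 mm; origin under its handle. Leave alone.
- tape_roll: Roll of brown tape lying flat, 100 mm across, 48 mm high; origin under its centre. Leave alone.
Not all that is in view belongs to the job. Of the things that look like the part that bears jar_orange_c, the smallest one is meant.

How it is judged:
By the outcome, as a careful person would: the job done as asked, in the order asked, and still so for the second after the job is handed in, with the robot touching nothing.
Of carton1, carton2, carton3, carton4 only 2 to 4 are there at a start; the rules pass over those that are not, and their reading is None.
At some moment in a run one of carton1, carton2, carton3, carton4, jar_blue, jar_orange may be knocked a few centimetres aside while the robot is not near it.
It also fails if it takes over 210 s, if anything falls off the work surface, if the arm or the gripper's body presses on something with over 40 N, if the wrist force passes 120 N, or if a joint passes its speed limit or range.

## Working session

There is one attempt and no reset: what is moved stays moved. The work goes in short steps, Python scripts to look and compute and a tool call to move; the robot and the scene stay as the last step left them, time stands still between calls to the robot, and variables do not carry over. Pictures are saved under pics/ and viewed, about 12 in all and at most 16, crops included, and the job is handed in when it is done.

Besides the shell and the picture viewer there is one more tool, called after "Emit:" as name(argument=value, ...) on one line, values as JSON. arm_command: Moves the arm, as the interface text tells. Its arguments: {"type":"object","properties":{"series":{"type":"array","items":{"type":"object","properties":{"dp":{"type":"array","items":{"type":"number"}},"angular":{"type":"array","items":{"type":"number"}},"gripper":{"type":"number"}}}},"grip_force":{"type":"number"}},"required":["series"]}

```bash
mkdir -p pics
python3 - <<'E'
from rig import *
import cv2,numpy as np
s=get_state()
for k in s: print(k,np.round(s[k],3))
print(grip_depth)
for n in("top","side"):
    d=get_image(n); cv2.imwrite(f"pics/{n}0.png",cv2.resize(d["image"],(784,588))); np.savez(f"/tmp/{n}0.npz",**d)
    print(n,d["mtx"].round(1).tolist(),d["view"].round(3).tolist(), {k:np.shape(v) for k,v in d.items()})
E
```

```text
clock 0.0
qpos [ 1.184  0.277  1.506  0.     1.361 -0.121]
qd [-0.001  0.001 -0.001  0.    -0.     0.001]
effort [-2.0000e-03 -4.1675e+01 -2.4580e+01 -0.0000e+00  1.1000e-02  0.0000e+00]
position [0.151 0.554 0.23 ]
ee_rot [ 0.561 -0.43   0.562  0.429]
contact_force [-0.169  0.72   0.105]
moment [0.027 0.033 0.031]
width 0.085
0.0187
top [[483.1, 0.0, 285.4], [0.0, 483.1, 205.9], [0.0, 0.0, 1.0]] [[0.019, -1.0, 0.004, 0.01], [0.987, 0.019, 0.161, -0.551], [-0.161, 0.001, 0.987, -1.352], [0.0, 0.0, 0.0, 1.0]] {'image': (420, 560, 3), 'depth': (420, 560), 'mtx': (3, 3), 'view': (4, 4)}
side [[539.5, 0.0, 281.5], [0.0, 539.5, 202.2], [0.0, 0.0, 1.0]] [[0.928, -0.371, 0.017, -0.496], [0.281, 0.73, 0.623, -0.181], [-0.244, -0.573, 0.782, -1.723], [0.0, 0.0, 0.0, 1.0]] {'image': (420, 560, 3), 'depth': (420, 560), 'mtx': (3, 3), 'view': (4, 4)}
```

View pics/top0.png

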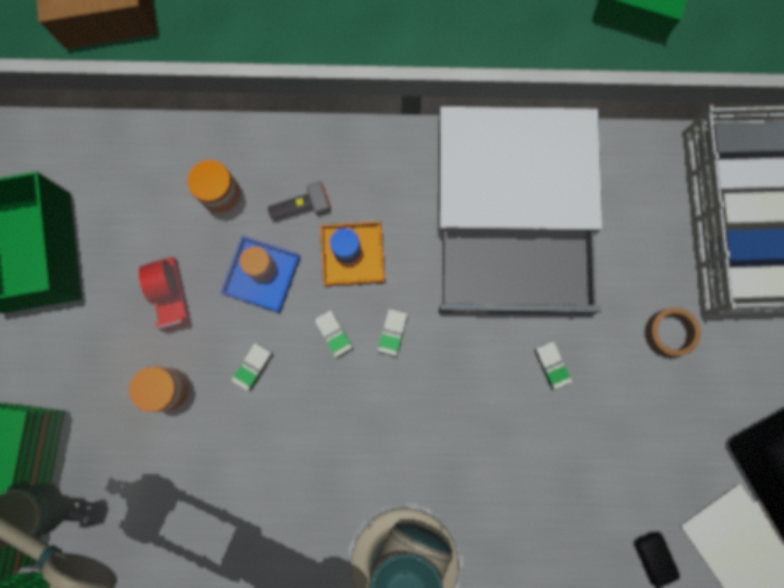

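View pics/side0.png

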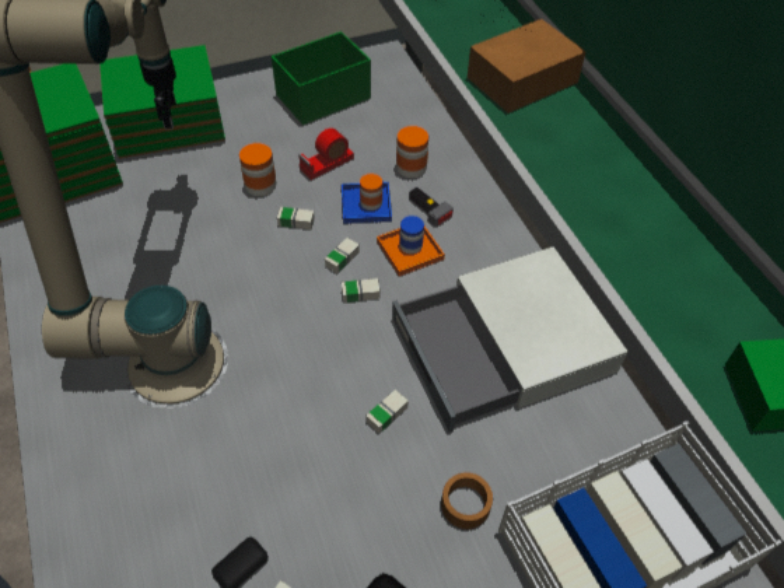

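The top view shows the blue tray at (261,274) holding the orange jar, and the orange tray at (353,253) holding the blue jar. There are four cartons, at (333,333), (393,332), (252,366) and (553,365), and the drawer front is at row ~311. The two big orange jars, at (211,183) and (155,390), are decoys. Next I measure.

```bash
cat > h.py <<'E'
import cv2,numpy as np,sys
from scipy.spatial.transform import Rotation as Rn
def ray(d,uv,z):
    """pixels -> world points on plane at height z"""
    uv=np.atleast_2d(uv).astype(float); K,V=d["mtx"],d["view"]; R,t=V[:3,:3],V[:3,3]
    c=np.c_[(uv[:,0]-K[0,2])/K[0,0],-(uv[:,1]-K[1,2])/K[1,1],-np.ones(len(uv))]
    w=c@R; o=-R.T@t
    return o+w*((z-o[2])/w[:,2])[:,None]
def cloud(d):
    K,V=d["mtx"],d["view"]; D=d["depth"]; v,u=np.indices(D.shape)
    c=np.stack([(u-K[0,2])/K[0,0]*D,-(v-K[1,2])/K[1,1]*D,-D],-1)
    return (c-V[:3,3])@V[:3,:3]
def blobs(m,amin=40):
    n,l,s,c=cv2.connectedComponentsWithStats(m.astype(np.uint8))
    return [(l==i) for i in range(1,n) if s[i,4]>=amin]
def rect(P):
    (c,s,a)=cv2.minAreaRect((P[:,:2]*1000).astype(np.float32))
    if s[0]<s[1]: s=s[::-1]; a+=90
    return np.round(np.array(c)/1000,4),np.round(s,0),round((a+90)%180-90,1)
def measure(d):
    hsv=cv2.cvtColor(d["image"],cv2.COLOR_BGR2HSV); H,S,V=cv2.split(hsv); C=cloud(d)
    roi=(C[...,0]>.2)&(C[...,0]<.9)&(abs(C[...,1])<.62)
    g=roi&(H>45)&(H<80)&(S>110)&(V>60)&(C[...,2]<.06)
    w=roi&(S<40)&(V>165)&(C[...,2]<.06)&(C[...,2]>.01)
    uv=lambda m:np.argwhere(m)[:,::-1]
    for b in blobs(g,25):
        near=cv2.dilate(b.astype(np.uint8),np.ones((5,5)))>0
        for q in blobs(w,25):
            if (q&near).any():
                P=ray(d,uv(b|q),.032); print("carton",*rect(P),"z",np.median(C[b|q][:,2]).round(3))
    for n,lo,hi in(("blue",100,125),("orange",5,20)):
        m=roi&(H>=lo)&(H<=hi)&(S>120)&(V>70)
        for b in blobs(m&(C[...,2]>.065)):
            z=np.median(C[b][:,2]); P=ray(d,uv(b),.085)
            print(n,"lid",*rect(P),"z",z.round(3),"mean",P.mean(0).round(3), "cloud",C[b].mean(0).round(3))
        for b in blobs(m&(C[...,2]<.04),300):
            print(n,"tray?",*rect(ray(d,uv(b),.022)),"z",np.median(C[b][:,2]).round(3))
def go(x,y,z,yaw=None,row=.0625):
    """numbers for a move to TCP x,y,z tool down; yaw: deg of jaw axis (tool z) from world +x"""
    from rig import get_state
    s=get_state(); w,a,b,c=s["ee_rot"]; R=Rn.from_quat([a,b,c,w]); p=np.array(s["position"])
    zt=R.as_matrix()[:,2]; cur=np.degrees(np.arctan2(zt[1],zt[0]))
    if yaw is None: yaw=cur
    yw=cur+(yaw-cur+90)%180-90
    zz=np.array([np.cos(np.radians(yw)),np.sin(np.radians(yw)),0]); xx=np.array([0,0,-1.])
    T=Rn.from_matrix(np.c_[xx,np.cross(zz,xx),zz])
    rv=(R.inv()*T).as_rotvec(degrees=True); d=np.array([x,y,z])-p
    print("t",s["clock"],"pos",p.round(4),"jaw",cur.round(1),"q6",round(s["qpos"][5],2),"w",round(s["width"],4),"F",np.round(s["contact_force"],1))
    print("dp_now/.12",(R.inv().apply(d)/.12).round(3),"dp_final/.12",(T.inv().apply(d)/.12).round(3),"rot/90",(rv/90).round(3),"dist",np.linalg.norm(d).round(3))
E
python3 - <<'E'
from h import *
d=dict(np.load("/tmp/top0.npz")); measure(d); C=cloud(d)
# drawer front: top view column scan
for u in(325,370,415):
    print(u,[(v,*C[v,u].round(3)) for v in range(150,236,3)][-26:][::1] if u==370 else [(v,*C[v,u].round(3)) for v in range(214,232,2)])
go(.3,.0,.2,90)
E
```

```text
carton [0.4339 0.1427] [37. 32.] -58.9 z 0.034
carton [0.3613 0.334 ] [41. 33.] 60.8 z 0.033
carton [ 0.3749 -0.3073] [40. 32.] -65.6 z 0.033
blue lid [0.6364 0.134 ] [58. 51.] 1.6 z 0.086 mean [0.635 0.134 0.085] cloud [0.635 0.134 0.086]
blue tray? [0.578  0.3104] [126. 122.] -17.6 z 0.007
orange lid [0.7615 0.4164] [90. 83.] 46.4 z 0.117 mean [0.761 0.417 0.085] cloud [0.746 0.403 0.131]
orange lid [0.5945 0.314 ] [53. 50.] 46.6 z 0.086 mean [0.595 0.314 0.085] cloud [0.595 0.314 0.086]
orange lid [0.3364 0.5007] [85. 84.] -85.3 z 0.117 mean [0.336 0.501 0.085] cloud [0.336 0.489 0.119]
orange tray? [0.628  0.1227] [130. 129.] 4.8 z 0.008
325 [(214, np.float64(0.533), np.float64(-0.096), np.float64(0.02)), (216, np.float64(0.527), np.float64(-0.096), np.float64(0.019)), (218, np.float64(0.514), np.float64(-0.092), np.float64(0.069)), (220, np.float64(0.508), np.float64(-0.092), np.float64(0.07)), (222, np.float64(0.506), np.float64(-0.095), np.float64(0.039)), (224, np.float64(0.505), np.float64(-0.098), np.float64(0.002)), (226, np.float64(0.5), np.float64(-0.098), np.float64(-0.
[... 1894 characters left out ...]
, np.float64(0.532), np.float64(-0.361), np.float64(0.018)), (218, np.float64(0.519), np.float64(-0.347), np.float64(0.07)), (220, np.float64(0.512), np.float64(-0.346), np.float64(0.073)), (222, np.float64(0.509), np.float64(-0.349), np.float64(0.059)), (224, np.float64(0.508), np.float64(-0.36), np.float64(0.019)), (226, np.float64(0.504), np.float64(-0.363), np.float64(0.007)), (228, np.float64(0.498), np.float64(-0.365), np.float64(0.002)), (230, np.float64(0.492), np.float64(-0.363), np.float64(0.006))]
t 0.1 pos [0.1509 0.5544 0.2305] jaw 74.8 q6 -0.12 w 0.0855 F [0.5 0.3 0.3]
dp_now/.12 [ 0.261 -2.413 -4.131] dp_final/.12 [ 0.255 -1.243 -4.62 ] rot/90 [-0.169 -0.001 -0.   ] dist 0.575
```

```bash
cat >> h.py <<'E'
def cartons(d):
    C=cloud(d); H,S,V=cv2.split(cv2.cvtColor(d["image"],cv2.COLOR_BGR2HSV)); X,Y,Z=C[...,0],C[...,1],C[...,2]
    m=(X>.25)&(X<.9)&(abs(Y)<.6)&(Z>.022)&(Z<.055)&(((H>45)&(H<80)&(S>100))|(V>140))
    for b in blobs(m,150):
        P=ray(d,np.argwhere(b)[:,::-1],.032); r=rect(P)
        if 70<r[1][0]<120 and 30<r[1][1]<60: print("carton",*r,"mean",P.mean(0).round(3)[:2],"z",np.median(C[b][:,2]).round(3))
E
python3 - <<'E'
from h import *
d=dict(np.load("/tmp/top0.npz")); cartons(d); C=cloud(d)
X,Y,Z=C[...,0],C[...,1],C[...,2]
m=(X>.45)&(X<1)&(Y<-.02)&(Y>-.45)&(abs(Z-.085)<.006); b=max(blobs(m),key=lambda b:b.sum())
print("cabinet",*rect(ray(d,np.argwhere(b)[:,::-1],.085)))
m=(X>.49)&(X<.53)&(Y<-.02)&(Y>-.45)&(Z>.062)&(Z<.08); b=max(blobs(m),key=lambda b:b.sum()); P=ray(d,np.argwhere(b)[:,::-1],.071)
print("front",*rect(P)); print("floor y range",Y[(X>.55)&(X<.65)&(abs(Z-.017)<.008)&(Y<-.02)&(Y>-.4)][[0,-1]])
E
```

```text
carton [0.4579 0.1567] [90. 40.] 31.3 mean [0.458 0.157] z 0.033
carton [0.4627 0.0347] [91. 41.] -13.0 mean [0.462 0.035] z 0.033
carton [0.3873 0.3217] [90. 42.] -28.6 mean [0.387 0.322] z 0.033
carton [ 0.4012 -0.297 ] [90. 42.] 23.8 mean [ 0.401 -0.298] z 0.033
cabinet [ 0.804  -0.2225] [330. 261.] -89.6
front [ 0.5165 -0.2235] [325.  22.] -90.0
floor y range [-0.06850065 -0.37402278]
```

Emit:
arm_command(series=[{"dp": [0,0,0],"angular": [0.118,0,0],"gripper": 85},{"dp": [0,0,0],"angular": [0.118,0,0],"gripper": 85},{"dp": [0,0,0],"angular": [0.118,0,0],"gripper": 85},{"dp": [0,0,0],"angular": [0.118,0,0],"gripper": 85},{"dp": [0,0,0],"angular": [0.118,0,0],"gripper": 85},{"dp": [0,0,0],"angular": [0.118,0,0],"gripper": 85},{"dp": [0,0,0],"angular": [0.118,0,0],"gripper": 85},{"dp": [0,0,0],"angular": [0,0,0],"gripper": 85}])

```text
clock: 1.1
position: [0.1498, 0.5518, 0.2261]
ee_rot: [0.706, -0.0, 0.709, -0.007]
contact_force: [0.1, 0.0, -0.7]
width: 0.0849
```

```bash
python3 -c "
from h import *
go(.595,.314,.18,0)"
```

```text
t 1.1 pos [0.1498 0.5518 0.2261] jaw -0.6 q6 1.19 w 0.0849 F [ 0.1  0.  -0.7]
dp_now/.12 [ 0.389 -1.941  3.731] dp_final/.12 [ 0.384 -1.981  3.71 ] rot/90 [-0.006 -0.003  0.007] dist 0.507
```

Emit:
arm_command(series=[{"dp": [0.04,-0.24,0.45],"angular": [0,0,0],"gripper": 85},{"dp": [0.04,-0.24,0.45],"angular": [0,0,0],"gripper": 85},{"dp": [0.04,-0.24,0.45],"angular": [0,0,0],"gripper": 85},{"dp": [0.04,-0.24,0.45],"angular": [0,0,0],"gripper": 85},{"dp": [0.04,-0.24,0.45],"angular": [0,0,0],"gripper": 85},{"dp": [0.04,-0.24,0.45],"angular": [0,0,0],"gripper": 85},{"dp": [0.04,-0.24,0.45],"angular": [0,0,0],"gripper": 85},{"dp": [0,0,0],"angular": [0,0,0],"gripper": 85}])

```text
clock: 2.1
position: [0.5369, 0.3476, 0.1893]
ee_rot: [0.705, -0.011, 0.709, 0.005]
contact_force: [-0.5, -0.1, -0.1]
width: 0.0847
```

```bash
python3 -c "
from h import *
go(.595,.314,.18,0)"
```

```text
t 2.1 pos [0.5369 0.3476 0.1893] jaw 1.3 q6 0.45 w 0.0847 F [-0.5 -0.1 -0.1]
dp_now/.12 [ 0.078 -0.29   0.478] dp_final/.12 [ 0.078 -0.28   0.484] rot/90 [ 0.014 -0.003  0.005] dist 0.068
```

Emit:
arm_command(series=[{"dp": [0.02,-0.14,0.24],"angular": [0.014,0,0],"gripper": 85},{"dp": [0.02,-0.14,0.24],"angular": [0,0,0],"gripper": 85},{"dp": [0,0,0],"angular": [0,0,0],"gripper": 85},{"dp": [0.18,0,0],"angular": [0,0,0],"gripper": 85},{"dp": [0.18,0,0],"angular": [0,0,0],"gripper": 85},{"dp": [0.18,0,0],"angular": [0,0,0],"gripper": 85},{"dp": [0.1,0,0],"angular": [0,0,0],"gripper": 85},{"dp": [0,0,0],"angular": [0,0,0],"gripper": 85}])

```text
clock: 3.1
position: [0.5865, 0.3192, 0.1057]
ee_rot: [0.702, -0.009, 0.712, 0.005]
contact_force: [0.7, 0.3, 0.7]
width: 0.0848
```

```bash
python3 -c "
from h import *
go(.595,.314,.036,0)"
```

```text
t 3.1 pos [0.5865 0.3192 0.1057] jaw 1.2 q6 0.37 w 0.0848 F [0.7 0.3 0.7]
dp_now/.12 [ 0.58  -0.042  0.077] dp_final/.12 [ 0.58  -0.043  0.071] rot/90 [ 0.013 -0.008  0.003] dist 0.07
```

Emit:
arm_command(series=[{"dp": [0,-0.045,0.08],"angular": [0.013,-0.008,0.003],"gripper": 85},{"dp": [0,0,0.01],"angular": [0,0,0],"gripper": 85},{"dp": [0.2,0,0],"angular": [0,0,0],"gripper": 85},{"dp": [0.2,0,0],"angular": [0,0,0],"gripper": 85},{"dp": [0.17,0,0],"angular": [0,0,0],"gripper": 85},{"dp": [0.03,0,0],"angular": [0,0,0],"gripper": 85},{"dp": [0,0,0],"angular": [0,0,0],"gripper": 40},{"dp": [0,0,0],"angular": [0,0,0],"gripper": 40}], grip_force=40)

```text
clock: 4.1
position: [0.6035, 0.3155, 0.0401]
ee_rot: [0.711, 0.003, 0.703, 0.001]
contact_force: [1.2, 0.0, -1.7]
width: 0.0594
```

Emit:
arm_command(series=[{"dp": [0,0,0],"angular": [0,0,0],"gripper": 40},{"dp": [0,0,0],"angular": [0,0,0],"gripper": 40},{"dp": [0,0,0],"angular": [0,0,0],"gripper": 40},{"dp": [0,0,0],"angular": [0,0,0],"gripper": 40},{"dp": [-0.15,0,0],"angular": [0,0,0],"gripper": 40},{"dp": [-0.25,0,0],"angular": [0,0,0],"gripper": 40},{"dp": [-0.25,0,0],"angular": [0,0,0],"gripper": 40},{"dp": [0,0,0],"angular": [0,0,0],"gripper": 40}])

```text
clock: 5.1
position: [0.6041, 0.3154, 0.1239]
ee_rot: [0.713, 0.003, 0.701, 0.002]
contact_force: [-0.3, -0.1, -2.4]
width: 0.0594
```

```bash
python3 -c "
from h import *
go(.45,.245,.035,0)"
```

```text
t 5.1 pos [0.6041 0.3154 0.1239] jaw -0.1 q6 0.38 w 0.0594 F [-0.3 -0.1 -2.4]
dp_now/.12 [ 0.715 -0.595 -1.295] dp_final/.12 [ 0.741 -0.586 -1.284] rot/90 [-0.001  0.011 -0.005] dist 0.191
```

Emit:
arm_command(series=[{"dp": [0,-0.1,-0.22],"angular": [-0.001,0.011,-0.005],"gripper": 40},{"dp": [0,-0.1,-0.22],"angular": [0,0,0],"gripper": 40},{"dp": [0,-0.1,-0.22],"angular": [0,0,0],"gripper": 40},{"dp": [0,-0.1,-0.22],"angular": [0,0,0],"gripper": 40},{"dp": [0,-0.1,-0.22],"angular": [0,0,0],"gripper": 40},{"dp": [0,-0.1,-0.22],"angular": [0,0,0],"gripper": 40},{"dp": [0,-0.03,-0.06],"angular": [0,0,0],"gripper": 40},{"dp": [0,0,0],"angular": [0,0,0],"gripper": 40}])

```text
clock: 6.1
position: [0.4309, 0.2366, 0.1189]
ee_rot: [0.705, -0.001, 0.709, -0.001]
contact_force: [-0.0, 0.5, -1.9]
width: 0.059
```

```bash
python3 -c "
from h import *
go(.45,.245,.035,0)"
```

```text
t 6.1 pos [0.4309 0.2366 0.1189] jaw -0.0 q6 0.36 w 0.059 F [-0.   0.5 -1.9]
dp_now/.12 [0.698 0.072 0.164] dp_final/.12 [0.699 0.07  0.16 ] rot/90 [-0.    -0.004  0.002] dist 0.086
```

Emit:
arm_command(series=[{"dp": [0,0.07,0.15],"angular": [0,-0.004,0.002],"gripper": 40},{"dp": [0.15,0,0.01],"angular": [0,0,0],"gripper": 40},{"dp": [0.2,0,0],"angular": [0,0,0],"gripper": 40},{"dp": [0.2,0,0],"angular": [0,0,0],"gripper": 40},{"dp": [0.08,0,0],"angular": [0,0,0],"gripper": 40},{"dp": [0.03,0,0],"angular": [0,0,0],"gripper": 40},{"dp": [0.0,0,0],"angular": [0,0,0],"gripper": 40},{"dp": [0.0,0,0],"angular": [0,0,0],"gripper": 40}])

```text
clock: 7.1
position: [0.4701, 0.2529, 0.0389]
ee_rot: [0.714, 0.004, 0.7, 0.003]
contact_force: [-0.4, 0.2, -1.8]
width: 0.0592
```

```bash
python3 -c "
from h import *
go(.45,.245,.035,0)"
```

```text
t 7.1 pos [0.4701 0.2529 0.0389] jaw -0.1 q6 0.36 w 0.0592 F [-0.4  0.2 -1.8]
dp_now/.12 [ 0.029 -0.067 -0.168] dp_final/.12 [ 0.033 -0.066 -0.168] rot/90 [-0.001  0.013 -0.005] dist 0.022
```

Emit:
arm_command(series=[{"dp": [0,-0.06,-0.13],"angular": [-0.001,0.013,-0.005],"gripper": 40},{"dp": [0,0,0],"angular": [0,0,0],"gripper": 40},{"dp": [0.025,0,0],"angular": [0,0,0],"gripper": 40},{"dp": [0.005,0,0],"angular": [0,0,0],"gripper": 40},{"dp": [0.005,0,0],"angular": [0,0,0],"gripper": 40},{"dp": [0.0,0,0],"angular": [0,0,0],"gripper": 40},{"dp": [0.0,0,0],"angular": [0,0,0],"gripper": 40},{"dp": [0.0,0,0],"angular": [0,0,0],"gripper": 40}])

```text
clock: 8.1
position: [0.454, 0.2455, 0.0356]
ee_rot: [0.708, 0.0, 0.707, 0.001]
contact_force: [0.9, -0.3, -2.3]
width: 0.0591
```

```bash
python3 -c "
from h import *
go(.45,.245,.035,0)"
```

```text
t 8.1 pos [0.454  0.2455 0.0356] jaw 0.0 q6 0.36 w 0.0591 F [ 0.9 -0.3 -2.3]
dp_now/.12 [ 0.005 -0.004 -0.033] dp_final/.12 [ 0.005 -0.004 -0.033] rot/90 [ 0.     0.001 -0.001] dist 0.004
```

Emit:
arm_command(series=[{"dp": [0.006,0,0],"angular": [0,0,0],"gripper": 40},{"dp": [0,0,0],"angular": [0,0,0],"gripper": 85},{"dp": [0,0,0],"angular": [0,0,0],"gripper": 85},{"dp": [0,0,0],"angular": [0,0,0],"gripper": 85},{"dp": [-0.2,0,0],"angular": [0,0,0],"gripper": 85},{"dp": [-0.4,0,0],"angular": [0,0,0],"gripper": 85},{"dp": [-0.3,0,0],"angular": [0,0,0],"gripper": 85},{"dp": [0,0,0],"angular": [0,0,0],"gripper": 85}])

```text
clock: 9.1
position: [0.4545, 0.2456, 0.1464]
ee_rot: [0.708, 0.001, 0.706, 0.001]
contact_force: [0.6, -0.1, -0.3]
width: 0.085
```

Emit:
arm_command(series=[{"dp": [0,-0.15,0.25],"angular": [0,0,0],"gripper": 85},{"dp": [0,-0.2,0.33],"angular": [0,0,0],"gripper": 85},{"dp": [0,-0.2,0.33],"angular": [0,0,0],"gripper": 85},{"dp": [0,-0.2,0.33],"angular": [0,0,0],"gripper": 85},{"dp": [0,-0.12,0.2],"angular": [0,0,0],"gripper": 85},{"dp": [0,-0.04,0.06],"angular": [0,0,0],"gripper": 85},{"dp": [0,0,0],"angular": [0,0,0],"gripper": 85},{"dp": [0,0,0],"angular": [0,0,0],"gripper": 85}])

```text
clock: 10.1
position: [0.6323, 0.134, 0.1366]
ee_rot: [0.702, -0.0, 0.712, 0.001]
contact_force: [-0.8, -0.9, 0.1]
width: 0.085
```

```bash
python3 -c "
from h import *
from rig import get_image
d=get_image('top'); measure(d); cartons(d); cv2.imwrite('pics/top1.png',d['image'])
go(.635,.134,.036,0)" | grep -v 'carton.*\[[34]. 3'
```

```text
carton [0.3613 0.334 ] [41. 33.] 60.8 z 0.034
carton [ 0.3746 -0.3077] [40. 33.] -63.8 z 0.033
blue lid [0.6306 0.1253] [41. 11.] 1.7 z 0.087 mean [0.629 0.123 0.085] cloud [0.628 0.123 0.087]
blue tray? [0.5793 0.316 ] [126. 123.] -17.3 z 0.007
orange lid [0.7615 0.4164] [90. 83.] 46.4 z 0.117 mean [0.761 0.417 0.085] cloud [0.748 0.405 0.124]
orange lid [0.4532 0.2587] [53. 28.] 2.6 z 0.082 mean [0.454 0.257 0.085] cloud [0.452 0.254 0.108]
orange lid [0.3364 0.5007] [85. 84.] -85.3 z 0.117 mean [0.336 0.501 0.085] cloud [0.336 0.488 0.122]
orange tray? [0.6314 0.0737] [129.  31.] 4.9 z 0.007
carton [0.4677 0.0336] [80. 41.] -13.0 mean [0.465 0.03 ] z 0.033
carton [ 0.4014 -0.2975] [90. 43.] 22.6 mean [ 0.401 -0.298] z 0.033
carton [0.387  0.3211] [90. 43.] -29.1 mean [0.387 0.322] z 0.033
t 10.15 pos [0.6322 0.1341 0.1366] jaw 0.2 q6 0.1 w 0.0854 F [-0.6 -1.1 -1.2]
dp_now/.12 [ 0.838 -0.002  0.035] dp_final/.12 [ 0.838 -0.     0.023] rot/90 [ 0.002 -0.009 -0.001] dist 0.101
```

Emit:
arm_command(series=[{"dp": [0.1,0,0.025],"angular": [0.002,-0.009,0],"gripper": 85},{"dp": [0.22,0,0],"angular": [0,0,0],"gripper": 85},{"dp": [0.25,0,0],"angular": [0,0,0],"gripper": 85},{"dp": [0.17,0,0],"angular": [0,0,0],"gripper": 85},{"dp": [0.08,0,0],"angular": [0,0,0],"gripper": 85},{"dp": [0.02,0,0],"angular": [0,0,0],"gripper": 85},{"dp": [0,0,0],"angular": [0,0,0],"gripper": 85},{"dp": [0,0,0],"angular": [0,0,0],"gripper": 85}])

```text
clock: 11.15
position: [0.6323, 0.1398, 0.0384]
ee_rot: [0.71, -0.001, 0.705, 0.003]
contact_force: [0.5, 0.1, -0.2]
width: 0.0852
```

```bash
python3 -c "
from h import *
go(.635,.134,.036,0)"
```

```text
t 11.15 pos [0.6323 0.1398 0.0384] jaw 0.4 q6 0.1 w 0.0852 F [ 0.5  0.1 -0.2]
dp_now/.12 [ 0.02  -0.048  0.022] dp_final/.12 [ 0.02  -0.048  0.022] rot/90 [ 0.004  0.004 -0.002] dist 0.007
```

Emit:
arm_command(series=[{"dp": [0.01,-0.045,0.02],"angular": [0.004,0.004,0],"gripper": 85},{"dp": [0,0,0],"angular": [0,0,0],"gripper": 85},{"dp": [0,0,0],"angular": [0,0,0],"gripper": 40},{"dp": [0,0,0],"angular": [0,0,0],"gripper": 40},{"dp": [0,0,0],"angular": [0,0,0],"gripper": 40},{"dp": [0,0,0],"angular": [0,0,0],"gripper": 40},{"dp": [0,0,0],"angular": [0,0,0],"gripper": 40},{"dp": [0,0,0],"angular": [0,0,0],"gripper": 40}])

```text
clock: 12.15
position: [0.6362, 0.1337, 0.0388]
ee_rot: [0.708, 0.001, 0.706, 0.001]
contact_force: [0.2, 0.1, 0.2]
width: 0.0594
```

Emit:
arm_command(series=[{"dp": [-0.15,0,0],"angular": [0,0,0],"gripper": 40},{"dp": [-0.3,0,0],"angular": [0,0,0],"gripper": 40},{"dp": [-0.3,0,0],"angular": [0,0,0],"gripper": 40},{"dp": [-0.12,0,0],"angular": [0,0,0],"gripper": 40},{"dp": [0,0,0],"angular": [0,0,0],"gripper": 40},{"dp": [0,0,0],"angular": [0,0,0],"gripper": 40},{"dp": [0,0,0],"angular": [0,0,0],"gripper": 40},{"dp": [0,0,0],"angular": [0,0,0],"gripper": 40}])

```text
clock: 13.15
position: [0.6326, 0.1333, 0.1438]
ee_rot: [0.705, 0.001, 0.709, 0.001]
contact_force: [0.1, -0.5, -1.6]
width: 0.0592
```

```bash
python3 -c "
from h import *
go(.579,.311,.037,0)"
```

```text
t 13.15 pos [0.6326 0.1333 0.1438] jaw -0.0 q6 0.1 w 0.0592 F [ 0.1 -0.5 -1.6]
dp_now/.12 [ 0.896  1.478 -0.443] dp_final/.12 [ 0.89   1.481 -0.447] rot/90 [-0.001 -0.004 -0.002] dist 0.214
```

Emit:
arm_command(series=[{"dp": [0,0.2,-0.06],"angular": [0,0,0],"gripper": 40},{"dp": [0,0.32,-0.1],"angular": [0,0,0],"gripper": 40},{"dp": [0,0.35,-0.1],"angular": [0,0,0],"gripper": 40},{"dp": [0,0.33,-0.1],"angular": [0,0,0],"gripper": 40},{"dp": [0,0.19,-0.06],"angular": [0,0,0],"gripper": 40},{"dp": [0,0.06,-0.02],"angular": [0,0,0],"gripper": 40},{"dp": [0,0,0],"angular": [0,0,0],"gripper": 40},{"dp": [0,0,0],"angular": [0,0,0],"gripper": 40}])

```text
clock: 14.15
position: [0.5779, 0.3093, 0.1384]
ee_rot: [0.702, 0.001, 0.712, -0.002]
contact_force: [-0.0, 0.0, -1.3]
width: 0.0591
```

```bash
python3 -c "
from h import *
go(.579,.311,.039,0)"
```

```text
t 14.15 pos [0.5779 0.3093 0.1384] jaw -0.2 q6 0.39 w 0.0591 F [-0.   0.  -1.3]
dp_now/.12 [0.828 0.016 0.02 ] dp_final/.12 [0.828 0.014 0.009] rot/90 [-0.002 -0.009  0.001] dist 0.099
```

Emit:
arm_command(series=[{"dp": [0.1,0.014,0],"angular": [0,-0.009,0],"gripper": 40},{"dp": [0.22,0,0],"angular": [0,0,0],"gripper": 40},{"dp": [0.25,0,0],"angular": [0,0,0],"gripper": 40},{"dp": [0.15,0,0],"angular": [0,0,0],"gripper": 40},{"dp": [0.06,0,0],"angular": [0,0,0],"gripper": 40},{"dp": [0.02,0,0],"angular": [0,0,0],"gripper": 40},{"dp": [0,0,0],"angular": [0,0,0],"gripper": 40},{"dp": [0,0,0],"angular": [0,0,0],"gripper": 40}])

```text
clock: 15.15
position: [0.5837, 0.3039, 0.0428]
ee_rot: [0.71, 0.004, 0.704, -0.005]
contact_force: [0.7, 0.4, -1.4]
width: 0.0595
```

```bash
python3 -c "
from h import *
go(.579,.311,.038,0)"
```

```text
t 15.15 pos [0.5837 0.3039 0.0428] jaw -0.7 q6 0.39 w 0.0595 F [ 0.7  0.4 -1.4]
dp_now/.12 [ 0.04   0.059 -0.04 ] dp_final/.12 [ 0.04   0.059 -0.039] rot/90 [-0.008  0.005  0.001] dist 0.01
```

Lower the last 4 mm, release and go up, then move over the orange jar at (.454,.2455).

Emit:
arm_command(series=[{"dp": [0,0.05,-0.035],"angular": [-0.008,0.005,0],"gripper": 40},{"dp": [0.025,0,0],"angular": [0,0,0],"gripper": 40},{"dp": [0.015,0,0],"angular": [0,0,0],"gripper": 40},{"dp": [0.003,0,0],"angular": [0,0,0],"gripper": 40},{"dp": [0,0,0],"angular": [0,0,0],"gripper": 40},{"dp": [0,0,0],"angular": [0,0,0],"gripper": 85},{"dp": [0,0,0],"angular": [0,0,0],"gripper": 85},{"dp": [0,0,0],"angular": [0,0,0],"gripper": 85}])

```text
clock: 16.15
position: [0.5805, 0.3113, 0.0394]
ee_rot: [0.708, -0.001, 0.706, 0.0]
contact_force: [-0.1, 0.2, -0.3]
width: 0.085
```

Emit:
arm_command(series=[{"dp": [-0.15,0,0],"angular": [0,0,0],"gripper": 85},{"dp": [-0.3,0,0],"angular": [0,0,0],"gripper": 85},{"dp": [-0.3,0,0],"angular": [0,0,0],"gripper": 85},{"dp": [-0.12,0,0],"angular": [0,0,0],"gripper": 85},{"dp": [0,0,0],"angular": [0,0,0],"gripper": 85},{"dp": [0,0,0],"angular": [0,0,0],"gripper": 85},{"dp": [0,0,0],"angular": [0,0,0],"gripper": 85},{"dp": [0,0,0],"angular": [0,0,0],"gripper": 85}])

```text
clock: 17.15
position: [0.579, 0.3107, 0.1472]
ee_rot: [0.707, -0.001, 0.707, -0.0]
contact_force: [-0.7, 0.8, -0.5]
width: 0.085
```

```bash
python3 -c "
from h import *
from rig import get_image
d=get_image('top'); measure(d); cartons(d); cv2.imwrite('pics/top2.png',d['image'])
go(.454,.2455,.14,0)" | grep -v 'carton.*\[[34]. 3'
```

```text
carton [0.4337 0.1428] [37. 32.] -58.9 z 0.033
carton [0.4681 0.0335] [78. 39.] -13.0 z 0.033
carton [0.4352 0.041 ] [39. 31.] 77.0 z 0.033
carton [ 0.3745 -0.3073] [42. 33.] -67.6 z 0.033
blue tray? [0.5677 0.2763] [125.  49.] -17.3 z 0.008
orange lid [0.7867 0.4187] [86. 38.] -86.6 z 0.118 mean [0.787 0.423 0.085] cloud [0.753 0.394 0.185]
orange lid [0.455  0.2421] [56. 56.] 2.4 z 0.081 mean [0.455 0.243 0.085] cloud [0.453 0.241 0.098]
orange lid [0.3364 0.5008] [85. 84.] -85.9 z 0.117 mean [0.336 0.501 0.085] cloud [0.336 0.489 0.117]
orange tray? [0.6279 0.1227] [131. 129.] 4.8 z 0.007
carton [0.4578 0.1565] [91. 40.] 31.6 mean [0.458 0.156] z 0.033
carton [0.4627 0.0346] [91. 40.] -13.9 mean [0.463 0.035] z 0.033
carton [ 0.4012 -0.2967] [90. 43.] 24.7 mean [ 0.401 -0.298] z 0.033
t 17.2 pos [0.5789 0.3107 0.1471] jaw 0.1 q6 0.39 w 0.0854 F [ 0.7  0.2 -0.4]
dp_now/.12 [ 0.061 -0.542 -1.042] dp_final/.12 [ 0.059 -0.543 -1.041] rot/90 [ 0.001 -0.     0.001] dist 0.141
```

Emit:
arm_command(series=[{"dp": [0,-0.09,-0.16],"angular": [0,0,0],"gripper": 85},{"dp": [0,-0.14,-0.26],"angular": [0,0,0],"gripper": 85},{"dp": [0,-0.14,-0.28],"angular": [0,0,0],"gripper": 85},{"dp": [0,-0.1,-0.2],"angular": [0,0,0],"gripper": 85},{"dp": [0,-0.05,-0.1],"angular": [0,0,0],"gripper": 85},{"dp": [0,-0.02,-0.04],"angular": [0,0,0],"gripper": 85},{"dp": [0,0,0],"angular": [0,0,0],"gripper": 85},{"dp": [0,0,0],"angular": [0,0,0],"gripper": 85}])

```text
clock: 18.2
position: [0.4524, 0.2445, 0.1442]
ee_rot: [0.706, -0.001, 0.708, -0.0]
contact_force: [0.4, 0.7, -0.2]
width: 0.0848
```

```bash
python3 -c "
from h import *
go(.454,.244,.036,0)" | grep -v 'carton.*\[[34]. 3'
```

```text
t 18.2 pos [0.4524 0.2445 0.1442] jaw 0.1 q6 0.36 w 0.0848 F [ 0.4  0.7 -0.2]
dp_now/.12 [ 0.901 -0.003  0.015] dp_final/.12 [ 0.901 -0.005  0.013] rot/90 [ 0.001 -0.001  0.001] dist 0.108
```

Emit:
arm_command(series=[{"dp": [0.12,0,0.01],"angular": [0,0,0],"gripper": 85},{"dp": [0.25,0,0],"angular": [0,0,0],"gripper": 85},{"dp": [0.27,0,0],"angular": [0,0,0],"gripper": 85},{"dp": [0.15,0,0],"angular": [0,0,0],"gripper": 85},{"dp": [0.08,0,0],"angular": [0,0,0],"gripper": 85},{"dp": [0.02,0,0],"angular": [0,0,0],"gripper": 85},{"dp": [0,0,0],"angular": [0,0,0],"gripper": 85},{"dp": [0,0,0],"angular": [0,0,0],"gripper": 85}])

```text
clock: 19.2
position: [0.4572, 0.2457, 0.0309]
ee_rot: [0.707, -0.001, 0.707, -0.0]
contact_force: [0.7, 0.2, -0.7]
width: 0.085
```

```bash
python3 -c "
from h import *
go(.454,.244,.035,0)" | grep -v 'carton.*\[[34]. 3'
```

```text
t 19.2 pos [0.4572 0.2457 0.0309] jaw 0.1 q6 0.36 w 0.085 F [ 0.7  0.2 -0.7]
dp_now/.12 [-0.034 -0.014 -0.027] dp_final/.12 [-0.034 -0.014 -0.027] rot/90 [ 0.001 -0.     0.001] dist 0.005
```

Grip, lift, then move towards the orange tray.

Emit:
arm_command(series=[{"dp": [-0.03,-0.01,-0.025],"angular": [0,0,0],"gripper": 85},{"dp": [0,0,0],"angular": [0,0,0],"gripper": 40},{"dp": [0,0,0],"angular": [0,0,0],"gripper": 40},{"dp": [0,0,0],"angular": [0,0,0],"gripper": 40},{"dp": [0,0,0],"angular": [0,0,0],"gripper": 40},{"dp": [0,0,0],"angular": [0,0,0],"gripper": 40},{"dp": [0,0,0],"angular": [0,0,0],"gripper": 40},{"dp": [0,0,0],"angular": [0,0,0],"gripper": 40}])

```text
clock: 20.2
position: [0.4547, 0.2447, 0.0363]
ee_rot: [0.708, -0.0, 0.706, 0.0]
contact_force: [-0.3, -0.6, -0.7]
width: 0.0592
```

Emit:
arm_command(series=[{"dp": [-0.15,0,0],"angular": [0,0,0],"gripper": 40},{"dp": [-0.3,0,0],"angular": [0,0,0],"gripper": 40},{"dp": [-0.3,0,0],"angular": [0,0,0],"gripper": 40},{"dp": [-0.12,0,0],"angular": [0,0,0],"gripper": 40},{"dp": [0,0,0],"angular": [0,0,0],"gripper": 40},{"dp": [0,0,0],"angular": [0,0,0],"gripper": 40},{"dp": [0,0,0],"angular": [0,0,0],"gripper": 40},{"dp": [0,0,0],"angular": [0,0,0],"gripper": 40}])

```text
clock: 21.2
position: [0.4502, 0.243, 0.1367]
ee_rot: [0.703, -0.002, 0.711, -0.002]
contact_force: [0.1, -0.3, -2.4]
width: 0.0594
```

```bash
python3 -c "
from h import *
go(.628,.123,.04,0)"
```

```text
t 21.2 pos [0.4502 0.243  0.1367] jaw 0.1 q6 0.36 w 0.0594 F [ 0.1 -0.3 -2.4]
dp_now/.12 [ 0.796 -0.997  1.489] dp_final/.12 [ 0.806 -1.     1.482] rot/90 [ 0.001 -0.007  0.003] dist 0.235
```

Emit:
arm_command(series=[{"dp": [0,-0.15,0.22],"angular": [0,-0.007,0.003],"gripper": 40},{"dp": [0,-0.21,0.31],"angular": [0,0,0],"gripper": 40},{"dp": [0,-0.23,0.35],"angular": [0,0,0],"gripper": 40},{"dp": [0,-0.22,0.33],"angular": [0,0,0],"gripper": 40},{"dp": [0,-0.13,0.19],"angular": [0,0,0],"gripper": 40},{"dp": [0,-0.04,0.06],"angular": [0,0,0],"gripper": 40},{"dp": [0,0,0],"angular": [0,0,0],"gripper": 40},{"dp": [0,0,0],"angular": [0,0,0],"gripper": 40}])

```text
clock: 22.2
position: [0.6261, 0.1235, 0.1303]
ee_rot: [0.703, -0.001, 0.711, 0.001]
contact_force: [-0.6, 0.2, -1.8]
width: 0.059
```

```bash
python3 -c "
from h import *
go(.628,.123,.041,0)"
```

```text
t 22.2 pos [0.6261 0.1235 0.1303] jaw 0.2 q6 0.08 w 0.059 F [-0.6  0.2 -1.8]
dp_now/.12 [ 0.744 -0.005  0.024] dp_final/.12 [ 0.744 -0.005  0.016] rot/90 [ 0.002 -0.007  0.   ] dist 0.089
```

Emit:
arm_command(series=[{"dp": [0.1,0,0],"angular": [0,-0.007,0],"gripper": 40},{"dp": [0.2,0,0],"angular": [0,0,0],"gripper": 40},{"dp": [0.22,0,0],"angular": [0,0,0],"gripper": 40},{"dp": [0.12,0,0],"angular": [0,0,0],"gripper": 40},{"dp": [0.06,0,0],"angular": [0,0,0],"gripper": 40},{"dp": [0.02,0,0],"angular": [0,0,0],"gripper": 40},{"dp": [0,0,0],"angular": [0,0,0],"gripper": 40},{"dp": [0,0,0],"angular": [0,0,0],"gripper": 40}])

```text
clock: 23.2
position: [0.6227, 0.1291, 0.0458]
ee_rot: [0.709, -0.003, 0.706, 0.004]
contact_force: [0.8, -0.3, -2.5]
width: 0.0592
```

```bash
python3 -c "
from h import *
go(.628,.123,.041,0)"
```

```text
t 23.2 pos [0.6227 0.1291 0.0458] jaw 0.5 q6 0.08 w 0.0592 F [ 0.8 -0.3 -2.5]
dp_now/.12 [ 0.04  -0.051  0.043] dp_final/.12 [ 0.04  -0.051  0.044] rot/90 [ 0.006  0.003 -0.001] dist 0.009
```

Emit:
arm_command(series=[{"dp": [0,-0.045,0.035],"angular": [0.006,0.003,0],"gripper": 40},{"dp": [0.025,0,0],"angular": [0,0,0],"gripper": 40},{"dp": [0.015,0,0],"angular": [0,0,0],"gripper": 40},{"dp": [0.003,0,0],"angular": [0,0,0],"gripper": 40},{"dp": [0,0,0],"angular": [0,0,0],"gripper": 40},{"dp": [0,0,0],"angular": [0,0,0],"gripper": 85},{"dp": [0,0,0],"angular": [0,0,0],"gripper": 85},{"dp": [0,0,0],"angular": [0,0,0],"gripper": 85}])

```text
clock: 24.2
position: [0.6291, 0.1232, 0.0423]
ee_rot: [0.708, 0.001, 0.706, 0.0]
contact_force: [-0.5, 1.2, 0.7]
width: 0.085
```

Emit:
arm_command(series=[{"dp": [-0.15,0,0],"angular": [0,0,0],"gripper": 85},{"dp": [-0.3,0,0],"angular": [0,0,0],"gripper": 85},{"dp": [-0.3,0,0],"angular": [0,0,0],"gripper": 85},{"dp": [-0.12,0,0],"angular": [0,0,0],"gripper": 85},{"dp": [0,-0.1,-0.2],"angular": [0,0,0],"gripper": 85},{"dp": [0,-0.1,-0.4],"angular": [0,0,0],"gripper": 85},{"dp": [0,-0.1,-0.3],"angular": [0,0,0],"gripper": 85},{"dp": [0,0,-0.1],"angular": [0,0,0],"gripper": 85}])

```text
clock: 25.2
position: [0.5072, 0.0864, 0.1533]
ee_rot: [0.71, 0.001, 0.704, 0.001]
contact_force: [0.5, 0.3, 0.1]
width: 0.085
```

Emit:
arm_command(series=[{"dp": [0,0,0],"angular": [0.115,0,0],"gripper": 85},{"dp": [0,0,0],"angular": [0.115,0,0],"gripper": 85},{"dp": [0,0,0],"angular": [0.115,0,0],"gripper": 85},{"dp": [0,0,0],"angular": [0.115,0,0],"gripper": 85},{"dp": [0,0,0],"angular": [0.115,0,0],"gripper": 70},{"dp": [0,0,0],"angular": [0.075,0,0],"gripper": 70},{"dp": [0,0,0],"angular": [0,0,0],"gripper": 70},{"dp": [0,0,0],"angular": [0,0,0],"gripper": 70}])

```text
clock: 26.2
position: [0.5131, 0.0892, 0.1544]
ee_rot: [0.616, 0.36, 0.607, -0.351]
contact_force: [-0.1, 0.5, 0.8]
width: 0.0699
```

```bash
python3 -c "
from h import *
from rig import get_image
d=get_image('top'); measure(d); cartons(d); cv2.imwrite('pics/top3.png',d['image'])
go(.458,.157,.1,-58.7)" | grep -v 'carton.*\[[34]. 3'
```

```text
carton [0.4344 0.1423] [38. 32.] -61.6 z 0.034
carton [0.3613 0.334 ] [41. 33.] 60.8 z 0.033
carton [ 0.3747 -0.3077] [40. 33.] -63.0 z 0.033
blue lid [0.5809 0.3114] [59. 57.] -88.9 z 0.086 mean [0.582 0.312 0.085] cloud [0.579 0.309 0.097]
blue tray? [0.5794 0.3138] [129. 127.] 72.7 z 0.007
orange lid [0.7615 0.4164] [90. 83.] 46.4 z 0.117 mean [0.761 0.417 0.085] cloud [0.749 0.406 0.12 ]
orange lid [0.6577 0.1118] [91.  4.] 89.3 z 0.534 mean [0.657 0.113 0.085] cloud [0.563 0.087 0.466]
orange lid [0.3365 0.5007] [85. 84.] -85.3 z 0.117 mean [0.336 0.501 0.085] cloud [0.336 0.487 0.124]
carton [0.4577 0.1566] [90. 40.] 31.3 mean [0.455 0.155] z 0.033
carton [ 0.4013 -0.2973] [90. 41.] 23.8 mean [ 0.401 -0.298] z 0.033
carton [0.387  0.3211] [90. 43.] -29.1 mean [0.387 0.322] z 0.033
t 26.25 pos [0.5131 0.0892 0.1543] jaw -60.3 q6 1.09 w 0.0701 F [-0.2  1.  -0.5]
dp_now/.12 [ 0.448 -0.127 -0.72 ] dp_final/.12 [ 0.453 -0.099 -0.721] rot/90 [-0.018  0.002 -0.011] dist 0.103
```

View pics/top3.png

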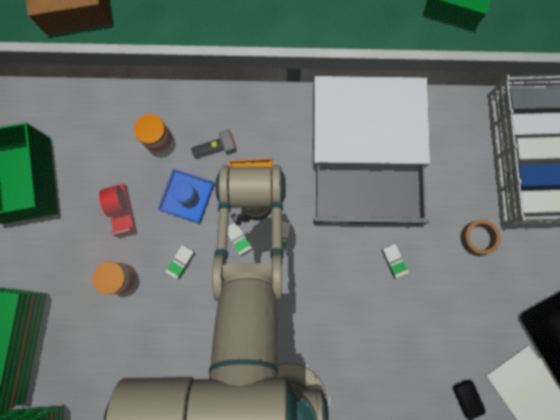

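Emit:
arm_command(series=[{"dp": [0,-0.02,-0.14],"angular": [-0.018,0.002,-0.011],"gripper": 70},{"dp": [0,-0.03,-0.24],"angular": [0,0,0],"gripper": 70},{"dp": [0.1,-0.03,-0.2],"angular": [0,0,0],"gripper": 70},{"dp": [0.25,-0.01,-0.1],"angular": [0,0,0],"gripper": 70},{"dp": [0.3,0,-0.04],"angular": [0,0,0],"gripper": 70},{"dp": [0.25,0,0],"angular": [0,0,0],"gripper": 70},{"dp": [0.1,0,0],"angular": [0,0,0],"gripper": 70},{"dp": [0,0,0],"angular": [0,0,0],"gripper": 70}])

```text
clock: 27.25
position: [0.4547, 0.1656, 0.0329]
ee_rot: [0.618, 0.342, 0.619, -0.342]
contact_force: [0.3, 0.8, 0.3]
width: 0.0697
```

```bash
python3 -c "
from h import *
go(.458,.157,.006,-58.7)"
```

```text
t 27.25 pos [0.4547 0.1656 0.0329] jaw -57.9 q6 1.21 w 0.0697 F [0.3 0.8 0.3]
dp_now/.12 [ 0.224 -0.014  0.076] dp_final/.12 [ 0.224 -0.014  0.075] rot/90 [ 0.009 -0.001  0.   ] dist 0.028
```

Emit:
arm_command(series=[{"dp": [0,-0.014,0.07],"angular": [0.009,0,0],"gripper": 70},{"dp": [0.06,0,0],"angular": [0,0,0],"gripper": 70},{"dp": [0.08,0,0],"angular": [0,0,0],"gripper": 70},{"dp": [0.05,0,0],"angular": [0,0,0],"gripper": 70},{"dp": [0.02,0,0],"angular": [0,0,0],"gripper": 70},{"dp": [0,0,0],"angular": [0,0,0],"gripper": 70},{"dp": [0,0,0],"angular": [0,0,0],"gripper": 25},{"dp": [0,0,0],"angular": [0,0,0],"gripper": 25}])

```text
clock: 28.25
position: [0.4607, 0.1574, 0.0089]
ee_rot: [0.617, 0.349, 0.615, -0.346]
contact_force: [1.4, 0.9, -1.4]
width: 0.0394
```

Emit:
arm_command(series=[{"dp": [0,0,0],"angular": [0,0,0],"gripper": 25},{"dp": [0,0,0],"angular": [0,0,0],"gripper": 25},{"dp": [0,0,0],"angular": [0,0,0],"gripper": 25},{"dp": [-0.15,0,0],"angular": [0,0,0],"gripper": 25},{"dp": [-0.35,0,0],"angular": [0,0,0],"gripper": 25},{"dp": [-0.4,0,0],"angular": [0,0,0],"gripper": 25},{"dp": [-0.25,0,0],"angular": [0,0,0],"gripper": 25},{"dp": [0,0,0],"angular": [0,0,0],"gripper": 25}])

```text
clock: 29.25
position: [0.4591, 0.1569, 0.1499]
ee_rot: [0.616, 0.348, 0.616, -0.346]
contact_force: [-0.1, -0.4, -0.1]
width: 0.0391
```

```bash
python3 -c "
from h import *
go(.590,-.1185,.15,-90)"
```

```text
t 29.25 pos [0.4591 0.1569 0.1499] jaw -58.8 q6 1.21 w 0.0391 F [-0.1 -0.4 -0.1]
dp_now/.12 [-0.003 -0.256  2.528] dp_final/.12 [-1.000e-03  1.091e+00  2.295e+00] rot/90 [ 0.347 -0.001 -0.001] dist 0.305
```

Emit:
arm_command(series=[{"dp": [0,-0.015,0.15],"angular": [0,0,0],"gripper": 25},{"dp": [0,-0.035,0.35],"angular": [0,0,0],"gripper": 25},{"dp": [0,-0.045,0.45],"angular": [0,0,0],"gripper": 25},{"dp": [0,-0.045,0.45],"angular": [0,0,0],"gripper": 25},{"dp": [0,-0.045,0.45],"angular": [0,0,0],"gripper": 25},{"dp": [0,-0.04,0.38],"angular": [0,0,0],"gripper": 25},{"dp": [0,-0.02,0.2],"angular": [0,0,0],"gripper": 25},{"dp": [0,-0.01,0.08],"angular": [0,0,0],"gripper": 25}])

```text
clock: 30.25
position: [0.5869, -0.1308, 0.1346]
ee_rot: [0.609, 0.344, 0.623, -0.349]
contact_force: [-0.2, 0.7, -0.3]
width: 0.0393
```

Emit:
arm_command(series=[{"dp": [0,0,0],"angular": [0.06,0,0],"gripper": 25},{"dp": [0,0,0],"angular": [0.11,0,0],"gripper": 25},{"dp": [0,0,0],"angular": [0.11,0,0],"gripper": 25},{"dp": [0,0,0],"angular": [0.06,0,0],"gripper": 25},{"dp": [0,0,0],"angular": [0,0,0],"gripper": 25},{"dp": [0,0,0],"angular": [0,0,0],"gripper": 25},{"dp": [0,0,0],"angular": [0,0,0],"gripper": 25},{"dp": [0,0,0],"angular": [0,0,0],"gripper": 25}])

```text
clock: 31.25
position: [0.5814, -0.124, 0.1308]
ee_rot: [0.49, 0.494, 0.511, -0.504]
contact_force: [0.0, -0.1, -0.9]
width: 0.0393
```

```bash
python3 -c "
from h import *
go(.590,-.1185,.026,-90)"
```

```text
t 31.25 pos [ 0.5814 -0.124   0.1308] jaw -89.8 q6 1.24 w 0.0393 F [ 0.  -0.1 -0.9]
dp_now/.12 [ 0.871  0.099 -0.036] dp_final/.12 [ 0.874  0.072 -0.046] rot/90 [ 0.002 -0.007  0.02 ] dist 0.105
```

Emit:
arm_command(series=[{"dp": [0,0.07,-0.045],"angular": [0.002,-0.007,0.02],"gripper": 25},{"dp": [0.12,0,0],"angular": [0,0,0],"gripper": 25},{"dp": [0.22,0,0],"angular": [0,0,0],"gripper": 25},{"dp": [0.22,0,0],"angular": [0,0,0],"gripper": 25},{"dp": [0.14,0,0],"angular": [0,0,0],"gripper": 25},{"dp": [0.06,0,0],"angular": [0,0,0],"gripper": 25},{"dp": [0,0,0],"angular": [0,0,0],"gripper": 25},{"dp": [0,0,0],"angular": [0,0,0],"gripper": 25}])

```text
clock: 32.25
position: [0.5883, -0.1199, 0.0334]
ee_rot: [0.499, 0.499, 0.501, -0.501]
contact_force: [-0.3, -0.5, -0.7]
width: 0.0391
```

```bash
python3 -c "
from h import *
go(.590,-.1185,.026,-90)"
```

```text
t 32.25 pos [ 0.5883 -0.1199  0.0334] jaw -89.9 q6 1.25 w 0.0391 F [-0.3 -0.5 -0.7]
dp_now/.12 [ 0.062  0.014 -0.012] dp_final/.12 [ 0.062  0.014 -0.012] rot/90 [0.001 0.    0.003] dist 0.008
```

Emit:
arm_command(series=[{"dp": [0.035,0.014,-0.01],"angular": [0,0,0],"gripper": 25},{"dp": [0.025,0,0],"angular": [0,0,0],"gripper": 25},{"dp": [0.005,0,0],"angular": [0,0,0],"gripper": 25},{"dp": [0,0,0],"angular": [0,0,0],"gripper": 25},{"dp": [0,0,0],"angular": [0,0,0],"gripper": 56},{"dp": [0,0,0],"angular": [0,0,0],"gripper": 56},{"dp": [0,0,0],"angular": [0,0,0],"gripper": 56},{"dp": [0,0,0],"angular": [0,0,0],"gripper": 56}])

```text
clock: 33.25
position: [0.5917, -0.1191, 0.0274]
ee_rot: [0.501, 0.499, 0.5, -0.5]
contact_force: [-0.1, -0.3, 0.3]
width: 0.0558
```

Emit:
arm_command(series=[{"dp": [-0.2,0,0],"angular": [0,0,0],"gripper": 56},{"dp": [-0.35,0,0],"angular": [0,0,0],"gripper": 56},{"dp": [-0.3,0,0],"angular": [0,0,0],"gripper": 56},{"dp": [-0.1,-0.15,-0.18],"angular": [0,0,0],"gripper": 70},{"dp": [0,-0.3,-0.36],"angular": [0,0,0],"gripper": 70},{"dp": [0,-0.3,-0.36],"angular": [0,0,0],"gripper": 70},{"dp": [0,-0.2,-0.25],"angular": [0,0,0],"gripper": 70},{"dp": [0,-0.1,-0.12],"angular": [0,0,0],"gripper": 70}])

```text
clock: 34.25
position: [0.4639, 0.0357, 0.1447]
ee_rot: [0.501, 0.501, 0.498, -0.5]
contact_force: [0.7, -0.4, -0.1]
width: 0.0701
```

Emit:
arm_command(series=[{"dp": [0,0,0],"angular": [0.07,0,0],"gripper": 70},{"dp": [0,0,0],"angular": [0.07,0,0],"gripper": 70},{"dp": [0.1,0,0],"angular": [0,0,0],"gripper": 70},{"dp": [0.2,0,0],"angular": [0,0,0],"gripper": 70},{"dp": [0.2,0,0],"angular": [0,0,0],"gripper": 70},{"dp": [0.1,0,0],"angular": [0,0,0],"gripper": 70},{"dp": [0,0,0],"angular": [0,0,0],"gripper": 70},{"dp": [0,0,0],"angular": [0,0,0],"gripper": 70}])

```text
clock: 35.25
position: [0.4674, 0.0342, 0.0696]
ee_rot: [0.445, 0.553, 0.439, -0.551]
contact_force: [0.6, 0.3, -0.3]
width: 0.0701
```

```bash
python3 -c "
from h import *
from rig import get_image
d=get_image('top'); measure(d); cartons(d); cv2.imwrite('pics/top4.png',d['image'])
d=get_image('side'); print('side');cartons(d); cv2.imwrite('pics/side4.png',d['image'])
go(.463,.035,.006,-103)" | grep -v 'carton.*\[[34]. 3'
```

```text
carton [ 0.3745 -0.3073] [41. 33.] -67.6 z 0.033
carton [0.337  0.3425] [41. 32.] 58.4 z 0.033
blue lid [0.5817 0.3119] [57. 57.] -42.5 z 0.086 mean [0.582 0.312 0.085] cloud [0.582 0.312 0.086]
blue tray? [0.5787 0.3135] [128. 127.] 73.2 z 0.007
orange lid [0.7615 0.4164] [90. 83.] 46.4 z 0.117 mean [0.761 0.417 0.085] cloud [0.749 0.406 0.121]
orange lid [0.6296 0.1233] [61. 58.] 27.8 z 0.086 mean [0.63  0.123 0.085] cloud [0.629 0.123 0.089]
orange lid [0.3365 0.5007] [85. 84.] -85.3 z 0.117 mean [0.336 0.501 0.085] cloud [0.336 0.489 0.119]
orange tray? [0.6284 0.1227] [130. 128.] 4.9 z 0.007
carton [ 0.5908 -0.1199] [90. 38.] 0.3 mean [ 0.591 -0.12 ] z 0.05
carton [ 0.4011 -0.2969] [90. 43.] 24.0 mean [ 0.401 -0.298] z 0.033
carton [0.3626 0.3296] [90. 43.] -29.5 mean [0.362 0.331] z 0.033
side
carton [ 0.5914 -0.1156] [89. 58.] 1.1 mean [ 0.588 -0.111] z 0.049
carton [ 0.3985 -0.3004] [89. 45.] 23.9 mean [ 0.396 -0.299] z 0.032
t 35.35 pos [0.4674 0.0342 0.0699] jaw -102.6 q6 1.72 w 0.0704 F [ 1.4 -0.7  0.6]
dp_now/.12 [ 0.532 -0.042  0.001] dp_final/.12 [ 0.532 -0.037  0.002] rot/90 [ 0.004  0.001 -0.006] dist 0.064
```

View pics/side4.png

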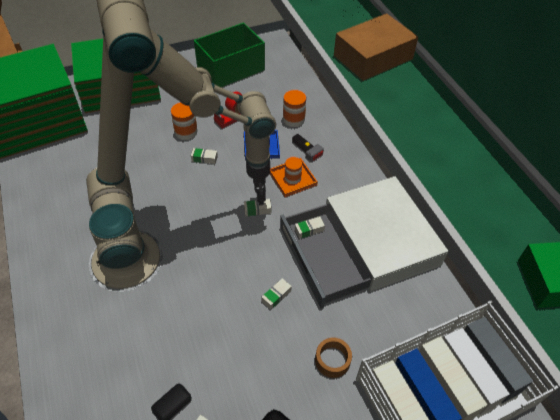

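The side view shows the orange jar in the orange tray (293,175), one carton in the drawer (310,227), and the gripper over the next carton (258,207). Carton 3 got knocked from (.387,.321) to about (.362,.330), so I'll use the new position.

Emit:
arm_command(series=[{"dp": [0.05,-0.04,0],"angular": [0.004,0,-0.006],"gripper": 70},{"dp": [0.13,0,0],"angular": [0,0,0],"gripper": 70},{"dp": [0.16,0,0],"angular": [0,0,0],"gripper": 70},{"dp": [0.1,0,0],"angular": [0,0,0],"gripper": 70},{"dp": [0.05,0,0],"angular": [0,0,0],"gripper": 70},{"dp": [0.02,0,0],"angular": [0,0,0],"gripper": 70},{"dp": [0,0,0],"angular": [0,0,0],"gripper": 70},{"dp": [0,0,0],"angular": [0,0,0],"gripper": 70}])

```text
clock: 36.35
position: [0.4646, 0.0353, 0.0091]
ee_rot: [0.442, 0.554, 0.439, -0.552]
contact_force: [-1.5, -0.0, 0.3]
width: 0.0704
```

```bash
python3 -c "
from h import *
go(.463,.035,.006,-103)"
```

```text
t 36.35 pos [0.4646 0.0353 0.0091] jaw -103.0 q6 1.73 w 0.0704 F [-1.5 -0.   0.3]
dp_now/.12 [ 0.026 -0.013  0.006] dp_final/.12 [ 0.026 -0.013  0.006] rot/90 [ 0.     0.001 -0.003] dist 0.004
```

Emit:
arm_command(series=[{"dp": [0,0,0],"angular": [0,0,0],"gripper": 25},{"dp": [0,0,0],"angular": [0,0,0],"gripper": 25},{"dp": [0,0,0],"angular": [0,0,0],"gripper": 25},{"dp": [0,0,0],"angular": [0,0,0],"gripper": 25},{"dp": [-0.15,0,0],"angular": [0,0,0],"gripper": 25},{"dp": [-0.4,0,0],"angular": [0,0,0],"gripper": 25},{"dp": [-0.4,0,0],"angular": [-0.07,0,0],"gripper": 25},{"dp": [-0.2,0,0],"angular": [-0.07,0,0],"gripper": 25}])

```text
clock: 37.35
position: [0.4618, 0.0357, 0.1488]
ee_rot: [-0.5, -0.499, -0.5, 0.501]
contact_force: [-0.2, 0.4, -0.7]
width: 0.0394
```

```bash
python3 -c "
from h import *
go(.590,-.1885,.14,-90)"
```

```text
t 37.35 pos [0.4618 0.0357 0.1488] jaw -90.0 q6 1.5 w 0.0394 F [-0.2  0.4 -0.7]
dp_now/.12 [0.075 1.069 1.868] dp_final/.12 [0.074 1.068 1.868] rot/90 [-0.     0.001  0.001] dist 0.258
```

Emit:
arm_command(series=[{"dp": [0,0.07,0.12],"angular": [0,0,0],"gripper": 25},{"dp": [0,0.17,0.3],"angular": [0,0,0],"gripper": 25},{"dp": [0,0.22,0.38],"angular": [0,0,0],"gripper": 25},{"dp": [0,0.22,0.38],"angular": [0,0,0],"gripper": 25},{"dp": [0,0.2,0.35],"angular": [0,0,0],"gripper": 25},{"dp": [0,0.11,0.2],"angular": [0,0,0],"gripper": 25},{"dp": [0,0.06,0.1],"angular": [0,0,0],"gripper": 25},{"dp": [0,0.02,0.04],"angular": [0,0,0],"gripper": 25}])

```text
clock: 38.35
position: [0.5905, -0.2013, 0.1371]
ee_rot: [-0.493, -0.501, -0.5, 0.506]
contact_force: [0.6, 0.3, -1.7]
width: 0.0394
```

```bash
python3 -c "
from h import *
go(.590,-.1885,.026,-90)"
```

```text
t 38.35 pos [ 0.5905 -0.2013  0.1371] jaw -90.8 q6 1.15 w 0.0394 F [ 0.6  0.3 -1.7]
dp_now/.12 [ 0.926  0.006 -0.105] dp_final/.12 [ 0.926 -0.004 -0.107] rot/90 [-0.009 -0.002  0.008] dist 0.112
```

Emit:
arm_command(series=[{"dp": [0,0,-0.08],"angular": [-0.009,-0.002,0.008],"gripper": 25},{"dp": [0.14,0,0],"angular": [0,0,0],"gripper": 25},{"dp": [0.23,0,0],"angular": [0,0,0],"gripper": 25},{"dp": [0.23,0,0],"angular": [0,0,0],"gripper": 25},{"dp": [0.15,0,0],"angular": [0,0,0],"gripper": 25},{"dp": [0.06,0,0],"angular": [0,0,0],"gripper": 25},{"dp": [0,0,0],"angular": [0,0,0],"gripper": 25},{"dp": [0,0,0],"angular": [0,0,0],"gripper": 25}])

```text
clock: 39.35
position: [0.5863, -0.1824, 0.0348]
ee_rot: [0.501, 0.498, 0.503, -0.498]
contact_force: [0.3, 0.2, -1.3]
width: 0.0395
```

```bash
python3 -c "
from h import *
go(.590,-.1885,.026,-90)"
```

```text
t 39.35 pos [ 0.5863 -0.1824  0.0348] jaw -89.5 q6 1.15 w 0.0395 F [ 0.3  0.2 -1.3]
dp_now/.12 [0.073 0.031 0.051] dp_final/.12 [0.073 0.031 0.051] rot/90 [ 0.005 -0.001  0.002] dist 0.011
```

Emit:
arm_command(series=[{"dp": [0.02,0.03,0.045],"angular": [0.005,0,0],"gripper": 25},{"dp": [0.035,0,0],"angular": [0,0,0],"gripper": 25},{"dp": [0.015,0,0],"angular": [0,0,0],"gripper": 25},{"dp": [0.003,0,0],"angular": [0,0,0],"gripper": 25},{"dp": [0,0,0],"angular": [0,0,0],"gripper": 25},{"dp": [0,0,0],"angular": [0,0,0],"gripper": 56},{"dp": [0,0,0],"angular": [0,0,0],"gripper": 56},{"dp": [0,0,0],"angular": [0,0,0],"gripper": 56}])

```text
clock: 40.35
position: [0.5918, -0.1891, 0.0277]
ee_rot: [0.5, 0.501, 0.499, -0.5]
contact_force: [0.4, -0.9, -0.3]
width: 0.056
```

Emit:
arm_command(series=[{"dp": [-0.2,0,0],"angular": [0,0,0],"gripper": 56},{"dp": [-0.35,0,0],"angular": [0,0,0],"gripper": 56},{"dp": [-0.3,0,0],"angular": [0,0,0],"gripper": 56},{"dp": [-0.1,-0.2,0.12],"angular": [0,0,0],"gripper": 70},{"dp": [0,-0.4,0.23],"angular": [0,0,0],"gripper": 70},{"dp": [0,-0.42,0.24],"angular": [0,0,0],"gripper": 70},{"dp": [0,-0.35,0.2],"angular": [0,0,0],"gripper": 70},{"dp": [0,-0.15,0.08],"angular": [0,0,0],"gripper": 70}])

```text
clock: 41.35
position: [0.4069, -0.2963, 0.1459]
ee_rot: [0.503, 0.499, 0.499, -0.499]
contact_force: [0.6, -0.2, 0.1]
width: 0.0699
```

Emit:
arm_command(series=[{"dp": [0,0,0],"angular": [-0.09,0,0],"gripper": 70},{"dp": [0,0,0],"angular": [-0.1,0,0],"gripper": 70},{"dp": [0,0,0],"angular": [-0.07,0,0],"gripper": 70},{"dp": [0,0,0],"angular": [0,0,0],"gripper": 70},{"dp": [0.1,0,0],"angular": [0,0,0],"gripper": 70},{"dp": [0.2,0,0],"angular": [0,0,0],"gripper": 70},{"dp": [0.1,0,0],"angular": [0,0,0],"gripper": 70},{"dp": [0,0,0],"angular": [0,0,0],"gripper": 70}])

```text
clock: 42.35
position: [0.4047, -0.2973, 0.0963]
ee_rot: [0.595, 0.386, 0.59, -0.386]
contact_force: [0.3, -0.3, -0.7]
width: 0.07
```

```bash
python3 -c "
from h import *
from rig import get_image
d=get_image('top'); measure(d); cartons(d); cv2.imwrite('pics/top5.png',d['image'])
go(.401,-.2975,.006,-66.2)" | grep -v 'carton.*\[[34]. 3'
```

```text
carton [ 0.5638 -0.1199] [38. 30.] -88.9 z 0.05
carton [0.3369 0.3425] [42. 33.] 60.5 z 0.033
blue lid [0.5817 0.3119] [57. 57.] -42.5 z 0.086 mean [0.582 0.312 0.085] cloud [0.581 0.311 0.09 ]
blue tray? [0.5788 0.3135] [128. 126.] 72.7 z 0.007
orange lid [0.7615 0.4164] [90. 83.] 46.4 z 0.117 mean [0.761 0.417 0.085] cloud [0.749 0.406 0.122]
orange lid [0.6293 0.1238] [61. 60.] 1.1 z 0.086 mean [0.629 0.123 0.085] cloud [0.629 0.123 0.085]
orange lid [0.3364 0.5007] [85. 84.] -85.3 z 0.117 mean [0.336 0.501 0.085] cloud [0.336 0.488 0.12 ]
orange tray? [0.628  0.1227] [130. 129.] 4.8 z 0.007
carton [ 0.5908 -0.1213] [90. 41.] 0.3 mean [ 0.59 -0.12] z 0.05
carton [ 0.5934 -0.1917] [93. 41.] -0.2 mean [ 0.592 -0.191] z 0.05
carton [0.3624 0.3292] [90. 43.] -29.5 mean [0.363 0.33 ] z 0.033
t 42.4 pos [ 0.4049 -0.2975  0.0969] jaw -66.2 q6 0.38 w 0.0698 F [-0.1 -1.   0.6]
dp_now/.12 [ 0.757 -0.033 -0.019] dp_final/.12 [ 0.757 -0.03  -0.014] rot/90 [ 0.     0.005 -0.002] dist 0.091
```

Emit:
arm_command(series=[{"dp": [0.05,-0.03,-0.014],"angular": [0,0.005,0],"gripper": 70},{"dp": [0.17,0,0],"angular": [0,0,0],"gripper": 70},{"dp": [0.22,0,0],"angular": [0,0,0],"gripper": 70},{"dp": [0.16,0,0],"angular": [0,0,0],"gripper": 70},{"dp": [0.08,0,0],"angular": [0,0,0],"gripper": 70},{"dp": [0.03,0,0],"angular": [0,0,0],"gripper": 70},{"dp": [0,0,0],"angular": [0,0,0],"gripper": 70},{"dp": [0,0,0],"angular": [0,0,0],"gripper": 70}])

```text
clock: 43.4
position: [0.4037, -0.301, 0.0129]
ee_rot: [0.596, 0.387, 0.588, -0.386]
contact_force: [0.4, -0.0, 0.3]
width: 0.0698
```

```bash
python3 -c "
from h import *
go(.401,-.2975,.006,-66.2)"
```

```text
t 43.4 pos [ 0.4037 -0.301   0.0129] jaw -66.2 q6 0.37 w 0.0698 F [ 0.4 -0.   0.3]
dp_now/.12 [ 0.057 -0.009 -0.037] dp_final/.12 [ 0.057 -0.009 -0.036] rot/90 [-0.     0.005 -0.005] dist 0.008
```

Emit:
arm_command(series=[{"dp": [0.04,-0.009,-0.035],"angular": [0,0.005,-0.005],"gripper": 70},{"dp": [0.01,0,0],"angular": [0,0,0],"gripper": 70},{"dp": [0,0,0],"angular": [0,0,0],"gripper": 25},{"dp": [0,0,0],"angular": [0,0,0],"gripper": 25},{"dp": [0,0,0],"angular": [0,0,0],"gripper": 25},{"dp": [0,0,0],"angular": [0,0,0],"gripper": 25},{"dp": [0,0,0],"angular": [0,0,0],"gripper": 25},{"dp": [0,0,0],"angular": [0,0,0],"gripper": 25}])

```text
clock: 44.4
position: [0.4015, -0.2979, 0.0076]
ee_rot: [0.593, 0.386, 0.592, -0.387]
contact_force: [-0.1, 0.5, -0.2]
width: 0.0393
```

Emit:
arm_command(series=[{"dp": [-0.15,0,0],"angular": [0,0,0],"gripper": 25},{"dp": [-0.4,0,0],"angular": [0,0,0],"gripper": 25},{"dp": [-0.4,0,0],"angular": [0.06,0,0],"gripper": 25},{"dp": [-0.15,0,0],"angular": [0.09,0,0],"gripper": 25},{"dp": [-0.04,0,0],"angular": [0.08,0,0],"gripper": 25},{"dp": [0,0,0],"angular": [0.03,0,0],"gripper": 25},{"dp": [0,0,0],"angular": [0,0,0],"gripper": 25},{"dp": [0,0,0],"angular": [0,0,0],"gripper": 25}])

```text
clock: 45.4
position: [0.3998, -0.2963, 0.1468]
ee_rot: [-0.497, -0.501, -0.5, 0.502]
contact_force: [-1.0, 0.7, -2.0]
width: 0.0392
```

```bash
python3 -c "
from h import *
go(.590,-.3285,.14,-90)"
```

```text
t 45.4 pos [ 0.3998 -0.2963  0.1468] jaw -90.3 q6 0.8 w 0.0392 F [-1.   0.7 -2. ]
dp_now/.12 [0.051 1.587 0.26 ] dp_final/.12 [0.057 1.585 0.269] rot/90 [-0.004 -0.001  0.002] dist 0.193
```

Emit:
arm_command(series=[{"dp": [0,0.14,0.025],"angular": [0,0,0],"gripper": 25},{"dp": [0,0.28,0.04],"angular": [0,0,0],"gripper": 25},{"dp": [0,0.36,0.06],"angular": [0,0,0],"gripper": 25},{"dp": [0,0.36,0.06],"angular": [0,0,0],"gripper": 25},{"dp": [0,0.25,0.04],"angular": [0,0,0],"gripper": 25},{"dp": [0,0.13,0.02],"angular": [0,0,0],"gripper": 25},{"dp": [0,0.05,0],"angular": [0,0,0],"gripper": 25},{"dp": [0,0,0],"angular": [0,0,0],"gripper": 25}])

```text
clock: 46.4
position: [0.6012, -0.3275, 0.1416]
ee_rot: [0.498, 0.501, 0.5, -0.501]
contact_force: [-0.5, 0.3, -2.1]
width: 0.039
```

```bash
python3 -c "
from h import *
go(.590,-.3275,.025,-90)"
```

```text
t 46.4 pos [ 0.6012 -0.3275  0.1416] jaw -90.2 q6 0.97 w 0.039 F [-0.5  0.3 -2.1]
dp_now/.12 [ 0.972 -0.091  0.003] dp_final/.12 [ 0.972 -0.093  0.   ] rot/90 [-0.002 -0.002  0.001] dist 0.117
```

Emit:
arm_command(series=[{"dp": [0.03,-0.08,0],"angular": [0,0,0],"gripper": 25},{"dp": [0.14,0,0],"angular": [0,0,0],"gripper": 25},{"dp": [0.23,0,0],"angular": [0,0,0],"gripper": 25},{"dp": [0.23,0,0],"angular": [0,0,0],"gripper": 25},{"dp": [0.16,0,0],"angular": [0,0,0],"gripper": 25},{"dp": [0.06,0,0],"angular": [0,0,0],"gripper": 25},{"dp": [0,0,0],"angular": [0,0,0],"gripper": 25},{"dp": [0,0,0],"angular": [0,0,0],"gripper": 25}])

```text
clock: 47.4
position: [0.5846, -0.3264, 0.0343]
ee_rot: [-0.496, -0.501, -0.501, 0.502]
contact_force: [0.8, 0.5, -1.7]
width: 0.039
```

```bash
python3 -c "
from h import *
go(.590,-.3275,.025,-90)"
```

```text
t 47.4 pos [ 0.5846 -0.3264  0.0343] jaw -90.4 q6 0.96 w 0.039 F [ 0.8  0.5 -1.7]
dp_now/.12 [0.077 0.046 0.009] dp_final/.12 [0.078 0.045 0.009] rot/90 [-0.004 -0.003  0.003] dist 0.011
```

Emit:
arm_command(series=[{"dp": [0.02,0.04,0.009],"angular": [-0.004,-0.003,0.003],"gripper": 25},{"dp": [0.035,0,0],"angular": [0,0,0],"gripper": 25},{"dp": [0.015,0,0],"angular": [0,0,0],"gripper": 25},{"dp": [0.005,0,0],"angular": [0,0,0],"gripper": 25},{"dp": [0,0,0],"angular": [0,0,0],"gripper": 25},{"dp": [0,0,0],"angular": [0,0,0],"gripper": 54},{"dp": [0,0,0],"angular": [0,0,0],"gripper": 54},{"dp": [0,0,0],"angular": [0,0,0],"gripper": 54}])

```text
clock: 48.4
position: [0.5916, -0.3287, 0.0276]
ee_rot: [0.502, 0.5, 0.498, -0.5]
contact_force: [-0.3, 0.4, 0.1]
width: 0.0541
```

Emit:
arm_command(series=[{"dp": [-0.2,0,0],"angular": [0,0,0],"gripper": 54},{"dp": [-0.4,0,0],"angular": [0,0,0],"gripper": 54},{"dp": [-0.4,0,0],"angular": [0,0,0],"gripper": 54},{"dp": [-0.1,0,0],"angular": [-0.06,0,0],"gripper": 70},{"dp": [0,0,0],"angular": [-0.118,0,0],"gripper": 70},{"dp": [0,0,0],"angular": [-0.118,0,0],"gripper": 70},{"dp": [0,0,0],"angular": [-0.118,0,0],"gripper": 70},{"dp": [0,0,0],"angular": [-0.118,0,0],"gripper": 70}])

```text
clock: 49.4
position: [0.5913, -0.3285, 0.1657]
ee_rot: [0.665, 0.248, 0.659, -0.25]
contact_force: [1.3, -0.3, -0.2]
width: 0.0701
```

Emit:
arm_command(series=[{"dp": [0,0,0],"angular": [-0.118,0,0],"gripper": 70},{"dp": [0,0,0],"angular": [-0.118,0,0],"gripper": 70},{"dp": [0,0,0],"angular": [-0.118,0,0],"gripper": 70},{"dp": [0,0,0],"angular": [-0.118,0,0],"gripper": 70},{"dp": [0,0,0],"angular": [-0.118,0,0],"gripper": 70},{"dp": [0,0,0],"angular": [-0.118,0,0],"gripper": 70},{"dp": [0,0,0],"angular": [-0.118,0,0],"gripper": 70},{"dp": [0,0,0],"angular": [-0.1,0,0],"gripper": 70}])

```text
clock: 50.4
position: [0.591, -0.3285, 0.1668]
ee_rot: [0.659, -0.264, 0.656, 0.257]
contact_force: [-0.3, -0.8, 0.1]
width: 0.0699
```

```bash
python3 -c "
from h import *
from rig import get_image
d=get_image('top'); cartons(d); measure(d); cv2.imwrite('pics/top6.png',d['image'])
go(.3625,.330,.13,60.7)" | grep -v 'carton.*\[[34]. 3'
```

```text
carton [ 0.5921 -0.1213] [93. 41.] 0.3 mean [ 0.591 -0.12 ] z 0.05
carton [ 0.5936 -0.1909] [92. 41.] 1.1 mean [ 0.593 -0.191] z 0.05
carton [0.3625 0.3293] [90. 43.] -29.5 mean [0.362 0.33 ] z 0.033
carton [ 0.5638 -0.1199] [38. 30.] -88.9 z 0.05
carton [0.3367 0.3426] [41. 33.] 58.7 z 0.033
blue lid [0.5819 0.3118] [58. 58.] 52.5 z 0.086 mean [0.582 0.312 0.085] cloud [0.58  0.31  0.094]
blue tray? [0.5788 0.3135] [128. 126.] 72.7 z 0.007
orange lid [0.7615 0.4164] [90. 83.] 46.4 z 0.117 mean [0.761 0.417 0.085] cloud [0.75  0.407 0.119]
orange lid [0.63   0.1232] [61. 58.] 45.9 z 0.086 mean [0.63  0.123 0.085] cloud [0.629 0.123 0.089]
orange lid [0.3365 0.5007] [85. 84.] -85.3 z 0.117 mean [0.336 0.501 0.085] cloud [0.336 0.488 0.122]
orange tray? [0.6279 0.1227] [131. 129.] 4.8 z 0.007
t 50.45 pos [ 0.5911 -0.3284  0.1668] jaw 43.4 q6 -1.37 w 0.07 F [ 0.3  0.5 -0.6]
dp_now/.12 [0.257 5.297 2.388] dp_final/.12 [0.307 4.346 3.853] rot/90 [-0.192 -0.     0.006] dist 0.698
```

Emit:
arm_command(series=[{"dp": [0,0.2,0.09],"angular": [0,0,0],"gripper": 70},{"dp": [0,0.35,0.16],"angular": [0,0,0],"gripper": 70},{"dp": [0,0.45,0.2],"angular": [0,0,0],"gripper": 70},{"dp": [0,0.45,0.2],"angular": [0,0,0],"gripper": 70},{"dp": [0,0.45,0.2],"angular": [0,0,0],"gripper": 70},{"dp": [0,0.45,0.2],"angular": [0,0,0],"gripper": 70},{"dp": [0,0.45,0.2],"angular": [0,0,0],"gripper": 70},{"dp": [0,0.45,0.2],"angular": [0,0,0],"gripper": 70}])

```text
clock: 51.45
position: [0.4528, 0.0827, 0.1629]
ee_rot: [0.665, -0.257, 0.656, 0.248]
contact_force: [1.5, 0.9, -0.2]
width: 0.0701
```

Emit:
arm_command(series=[{"dp": [0,0.45,0.2],"angular": [0,0,0],"gripper": 70},{"dp": [0,0.45,0.2],"angular": [0,0,0],"gripper": 70},{"dp": [0,0.4,0.18],"angular": [0,0,0],"gripper": 70},{"dp": [0,0.3,0.13],"angular": [0,0,0],"gripper": 70},{"dp": [0,0.15,0.07],"angular": [0,0,0],"gripper": 70},{"dp": [0,0,0],"angular": [-0.1,0,0],"gripper": 70},{"dp": [0,0,0],"angular": [-0.09,0,0],"gripper": 70},{"dp": [0,0,0],"angular": [0,0,0],"gripper": 70}])

```text
clock: 52.45
position: [0.3787, 0.3139, 0.1629]
ee_rot: [0.623, -0.352, 0.61, 0.342]
contact_force: [-0.1, -0.2, 1.0]
width: 0.0703
```

```bash
python3 -c "
from h import *
go(.3625,.330,.1,60.7)" | grep -v 'carton.*\[[34]. 3'
```

```text
t 52.45 pos [0.3787 0.3139 0.1629] jaw 58.7 q6 -0.46 w 0.0703 F [-0.1 -0.2  1. ]
dp_now/.12 [0.52  0.197 0.039] dp_final/.12 [0.524 0.184 0.051] rot/90 [-0.022  0.006  0.014] dist 0.067
```

Emit:
arm_command(series=[{"dp": [0,0.09,0.02],"angular": [-0.022,0.006,0.014],"gripper": 70},{"dp": [0,0.08,0.03],"angular": [0,0,0],"gripper": 70},{"dp": [0.12,0,0],"angular": [0,0,0],"gripper": 70},{"dp": [0.3,0,0],"angular": [0,0,0],"gripper": 70},{"dp": [0.34,0,0],"angular": [0,0,0],"gripper": 70},{"dp": [0.2,0,0],"angular": [0,0,0],"gripper": 70},{"dp": [0.1,0,0],"angular": [0,0,0],"gripper": 70},{"dp": [0,0,0],"angular": [0,0,0],"gripper": 70}])

```text
clock: 53.45
position: [0.3623, 0.3302, 0.0294]
ee_rot: [0.611, -0.355, 0.612, 0.356]
contact_force: [-0.8, 0.0, 0.6]
width: 0.0699
```

```bash
python3 -c "
from h import *
go(.3625,.330,.006,60.7)" | grep -v 'carton.*\[[34]. 3'
```

```text
t 53.45 pos [0.3623 0.3302 0.0294] jaw 60.4 q6 -0.46 w 0.0699 F [-0.8  0.   0.6]
dp_now/.12 [ 0.195 -0.002 -0.   ] dp_final/.12 [ 0.195 -0.002 -0.   ] rot/90 [-0.004 -0.001 -0.001] dist 0.023
```

Emit:
arm_command(series=[{"dp": [0.05,0,0],"angular": [-0.004,0,0],"gripper": 70},{"dp": [0.08,0,0],"angular": [0,0,0],"gripper": 70},{"dp": [0.04,0,0],"angular": [0,0,0],"gripper": 70},{"dp": [0.015,0,0],"angular": [0,0,0],"gripper": 70},{"dp": [0,0,0],"angular": [0,0,0],"gripper": 25},{"dp": [0,0,0],"angular": [0,0,0],"gripper": 25},{"dp": [0,0,0],"angular": [0,0,0],"gripper": 25},{"dp": [0,0,0],"angular": [0,0,0],"gripper": 25}])

```text
clock: 54.45
position: [0.3643, 0.3315, 0.0084]
ee_rot: [0.612, -0.357, 0.609, 0.358]
contact_force: [-0.1, -0.0, -0.2]
width: 0.039
```

Emit:
arm_command(series=[{"dp": [0,0,0],"angular": [0,0,0],"gripper": 25},{"dp": [-0.15,0,0],"angular": [0,0,0],"gripper": 25},{"dp": [-0.4,0,0],"angular": [0,0,0],"gripper": 25},{"dp": [-0.4,0,0],"angular": [-0.08,0,0],"gripper": 25},{"dp": [-0.25,0,0],"angular": [-0.11,0,0],"gripper": 25},{"dp": [-0.1,0,0],"angular": [-0.1,0,0],"gripper": 25},{"dp": [0,0,0],"angular": [-0.04,0,0],"gripper": 25},{"dp": [0,0,0],"angular": [0,0,0],"gripper": 25}])

```text
clock: 55.45
position: [0.363, 0.3305, 0.1688]
ee_rot: [0.495, -0.506, 0.493, 0.506]
contact_force: [0.3, -0.1, -2.1]
width: 0.0392
```

```bash
python3 -c "
from h import *
go(.59,-.2585,.14,90)" | grep -v 'carton.*\[[34]. 3'
```

```text
t 55.45 pos [0.363  0.3305 0.1688] jaw 91.4 q6 -1.0 w 0.0392 F [ 0.3 -0.1 -2.1]
dp_now/.12 [ 0.234 -1.773 -4.953] dp_final/.12 [ 0.24  -1.892 -4.909] rot/90 [0.015 0.001 0.001] dist 0.632
```

Emit:
arm_command(series=[{"dp": [0,-0.07,-0.2],"angular": [0,0,0],"gripper": 25},{"dp": [0,-0.125,-0.35],"angular": [0,0,0],"gripper": 25},{"dp": [0,-0.165,-0.46],"angular": [0,0,0],"gripper": 25},{"dp": [0,-0.165,-0.46],"angular": [0,0,0],"gripper": 25},{"dp": [0,-0.165,-0.46],"angular": [0,0,0],"gripper": 25},{"dp": [0,-0.165,-0.46],"angular": [0,0,0],"gripper": 25},{"dp": [0,-0.165,-0.46],"angular": [0,0,0],"gripper": 25},{"dp": [0,-0.165,-0.46],"angular": [0,0,0],"gripper": 25}])

```text
clock: 56.45
position: [0.5162, -0.0712, 0.1651]
ee_rot: [0.495, -0.504, 0.494, 0.507]
contact_force: [1.5, 1.8, -1.0]
width: 0.0395
```

Emit:
arm_command(series=[{"dp": [0,-0.165,-0.42],"angular": [0,0,0],"gripper": 25},{"dp": [0,-0.12,-0.33],"angular": [0,0,0],"gripper": 25},{"dp": [0,-0.08,-0.22],"angular": [0,0,0],"gripper": 25},{"dp": [0,-0.04,-0.12],"angular": [0,0,0],"gripper": 25},{"dp": [0,-0.02,-0.05],"angular": [0,0,0],"gripper": 25},{"dp": [0,0,0],"angular": [0,0,0],"gripper": 25},{"dp": [0,0,0],"angular": [0,0,0],"gripper": 25},{"dp": [0,0,0],"angular": [0,0,0],"gripper": 25}])

```text
clock: 57.45
position: [0.5697, -0.2125, 0.1607]
ee_rot: [0.498, -0.499, 0.496, 0.507]
contact_force: [0.6, 0.5, -1.2]
width: 0.039
```

```bash
python3 -c "
from h import *
go(.59,-.2585,.026,90)" | grep -v 'carton.*\[[34]. 3'
```

```text
t 57.45 pos [ 0.5697 -0.2125  0.1607] jaw 90.7 q6 -2.06 w 0.039 F [ 0.6  0.5 -1.2]
dp_now/.12 [ 1.118 -0.171 -0.396] dp_final/.12 [ 1.122 -0.169 -0.384] rot/90 [ 0.008  0.006 -0.004] dist 0.144
```

Emit:
arm_command(series=[{"dp": [0,-0.06,-0.13],"angular": [0.008,0.006,-0.004],"gripper": 25},{"dp": [0,-0.08,-0.18],"angular": [0,0,0],"gripper": 25},{"dp": [0,-0.03,-0.08],"angular": [0,0,0],"gripper": 25},{"dp": [0.1,0,0],"angular": [0,0,0],"gripper": 25},{"dp": [0.25,0,0],"angular": [0,0,0],"gripper": 25},{"dp": [0.15,0,0],"angular": [0,0,0],"gripper": 25},{"dp": [0.05,0,0],"angular": [0,0,0],"gripper": 25},{"dp": [0,0,0],"angular": [0,0,0],"gripper": 25}])

```text
clock: 58.45
position: [0.5904, -0.2592, 0.0911]
ee_rot: [0.5, -0.5, 0.5, 0.5]
contact_force: [0.7, -0.6, -2.0]
width: 0.0393
```

```bash
python3 -c "
from h import *
go(.592,-.2585,.026,90)" | grep -v 'carton.*\[[34]. 3'
```

```text
t 58.45 pos [ 0.5904 -0.2592  0.0911] jaw 89.9 q6 -2.09 w 0.0393 F [ 0.7 -0.6 -2. ]
dp_now/.12 [ 0.542 -0.014  0.006] dp_final/.12 [ 0.542 -0.014  0.006] rot/90 [-0.001 -0.    -0.   ] dist 0.065
```

Emit:
arm_command(series=[{"dp": [0.08,0,0],"angular": [0,0,0],"gripper": 25},{"dp": [0.12,0,0],"angular": [0,0,0],"gripper": 25},{"dp": [0.13,0,0],"angular": [0,0,0],"gripper": 25},{"dp": [0.1,0,0],"angular": [0,0,0],"gripper": 25},{"dp": [0.05,0,0],"angular": [0,0,0],"gripper": 25},{"dp": [0.01,0,0],"angular": [0,0,0],"gripper": 25},{"dp": [0,0,0],"angular": [0,0,0],"gripper": 25},{"dp": [0,0,0],"angular": [0,0,0],"gripper": 25}])

```text
clock: 59.45
position: [0.5914, -0.2596, 0.0296]
ee_rot: [-0.5, 0.501, -0.5, -0.499]
contact_force: [0.6, 0.4, -1.5]
width: 0.0392
```

```bash
python3 -c "
from h import *
go(.592,-.2595,.026,90)" | grep -v 'carton.*\[[34]. 3'
```

```text
t 59.45 pos [ 0.5914 -0.2596  0.0296] jaw 90.0 q6 -2.09 w 0.0392 F [ 0.6  0.4 -1.5]
dp_now/.12 [ 0.03  -0.005  0.001] dp_final/.12 [ 0.03  -0.005  0.001] rot/90 [-0.001 -0.001  0.001] dist 0.004
```

Emit:
arm_command(series=[{"dp": [0.025,0,0],"angular": [0,0,0],"gripper": 25},{"dp": [0.008,0,0],"angular": [0,0,0],"gripper": 25},{"dp": [0,0,0],"angular": [0,0,0],"gripper": 25},{"dp": [0,0,0],"angular": [0,0,0],"gripper": 50},{"dp": [0,0,0],"angular": [0,0,0],"gripper": 50},{"dp": [0,0,0],"angular": [0,0,0],"gripper": 50},{"dp": [-0.15,0,0],"angular": [0,0,0],"gripper": 50},{"dp": [-0.3,0,0],"angular": [0,0,0],"gripper": 50}])

```text
clock: 60.45
position: [0.5903, -0.259, 0.0803]
ee_rot: [0.5, -0.5, 0.5, 0.5]
contact_force: [0.4, -0.9, 1.1]
width: 0.0502
```

Emit:
arm_command(series=[{"dp": [-0.35,0,0],"angular": [0,0,0],"gripper": 50},{"dp": [-0.25,0,0],"angular": [0,0,0],"gripper": 0},{"dp": [0,0.2,0.05],"angular": [0,0,0],"gripper": 0},{"dp": [0,0.38,0.08],"angular": [0,0,0],"gripper": 0},{"dp": [0,0.38,0.08],"angular": [0,0,0],"gripper": 0},{"dp": [0,0.25,0.06],"angular": [0,0,0],"gripper": 0},{"dp": [0,0.05,0.01],"angular": [0,0,0],"gripper": 0},{"dp": [0,0,0],"angular": [0,0,0],"gripper": 0}])

```text
clock: 61.45
position: [0.4408, -0.2274, 0.1679]
ee_rot: [-0.502, 0.508, -0.498, -0.491]
contact_force: [-0.4, -0.2, 0.4]
width: 0.0001
```

```bash
python3 -c "
from h import *
from rig import get_image
d=get_image('top'); cartons(d); cv2.imwrite('pics/top7.png',d['image'])
d=get_image('side'); cv2.imwrite('pics/side7.png',d['image'][150:350,230:480].repeat(2,0).repeat(2,1))
go(.46,-.2235,.03,90)" | grep -v 'carton.*\[[34]. 3'
```

```text
carton [ 0.5922 -0.1213] [93. 41.] 0.3 mean [ 0.591 -0.12 ] z 0.05
carton [ 0.5922 -0.1917] [90. 41.] -0.2 mean [ 0.593 -0.191] z 0.05
carton [ 0.5936 -0.262 ] [91. 41.] -0.9 mean [ 0.595 -0.262] z 0.05
t 61.55 pos [ 0.4414 -0.2276  0.1675] jaw 90.0 q6 -2.19 w 0.0002 F [-0.9 -0.7  0.7]
dp_now/.12 [ 1.148 -0.131  0.049] dp_final/.12 [ 1.146 -0.155  0.034] rot/90 [ 0.    -0.008  0.013] dist 0.139
```

View pics/side7.png

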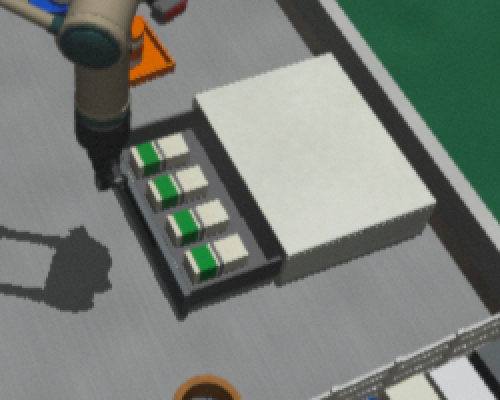

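All four cartons lie flat and side by side in the drawer (crop pixels ~(160,153) to (215,258)). I lower the closed fingers in front of the panel.

Emit:
arm_command(series=[{"dp": [0.1,-0.1,0.03],"angular": [0,-0.008,0.013],"gripper": 0},{"dp": [0.25,0,0],"angular": [0,0,0],"gripper": 0},{"dp": [0.3,0,0],"angular": [0,0,0],"gripper": 0},{"dp": [0.25,0,0],"angular": [0,0,0],"gripper": 0},{"dp": [0.15,0,0],"angular": [0,0,0],"gripper": 0},{"dp": [0.06,0,0],"angular": [0,0,0],"gripper": 0},{"dp": [0,0,0],"angular": [0,0,0],"gripper": 0},{"dp": [0,0,0],"angular": [0,0,0],"gripper": 0}])

```text
clock: 62.55
position: [0.4668, -0.2257, 0.0248]
ee_rot: [0.5, -0.5, 0.499, 0.501]
contact_force: [0.0, -0.3, 0.2]
width: 0.0001
```

```bash
python3 -c "
from h import *
go(.49,-.2235,.03,90)"
```

```text
t 62.55 pos [ 0.4668 -0.2257  0.0248] jaw 90.2 q6 -2.16 w 0.0001 F [ 0.  -0.3  0.2]
dp_now/.12 [-0.044 -0.194  0.018] dp_final/.12 [-0.044 -0.194  0.019] rot/90 [0.002 0.001 0.   ] dist 0.024
```

Push gently: ~10 mm rows.

Emit:
arm_command(series=[{"dp": [-0.04,-0.06,0.015],"angular": [0,0,0],"gripper": 0},{"dp": [0,-0.07,0],"angular": [0,0,0],"gripper": 0},{"dp": [0,-0.08,0],"angular": [0,0,0],"gripper": 0},{"dp": [0,-0.08,0],"angular": [0,0,0],"gripper": 0},{"dp": [0,-0.08,0],"angular": [0,0,0],"gripper": 0},{"dp": [0,-0.08,0],"angular": [0,0,0],"gripper": 0},{"dp": [0,-0.08,0],"angular": [0,0,0],"gripper": 0},{"dp": [0,-0.08,0],"angular": [0,0,0],"gripper": 0}])

```text
clock: 63.55
position: [0.5449, -0.2241, 0.0322]
ee_rot: [-0.5, 0.501, -0.499, -0.5]
contact_force: [-1.7, 0.7, 1.6]
width: 0.0
```

```bash
python3 -c "
from h import *
go(.66,-.2235,.03,90)"
```

```text
t 63.55 pos [ 0.5449 -0.2241  0.0322] jaw 90.2 q6 -2.08 w 0.0 F [-1.7  0.7  1.6]
dp_now/.12 [ 0.02  -0.959  0.002] dp_final/.12 [ 0.018 -0.959  0.005] rot/90 [0.002 0.    0.001] dist 0.115
```

Emit:
arm_command(series=[{"dp": [0,-0.08,0],"angular": [0,0,0],"gripper": 0},{"dp": [0,-0.08,0],"angular": [0,0,0],"gripper": 0},{"dp": [0,-0.08,0],"angular": [0,0,0],"gripper": 0},{"dp": [0,-0.08,0],"angular": [0,0,0],"gripper": 0},{"dp": [0,-0.08,0],"angular": [0,0,0],"gripper": 0},{"dp": [0,-0.07,0],"angular": [0,0,0],"gripper": 0},{"dp": [0,-0.06,0],"angular": [0,0,0],"gripper": 0},{"dp": [0,-0.04,0],"angular": [0,0,0],"gripper": 0}])

```text
clock: 64.55
position: [0.6187, -0.2237, 0.0322]
ee_rot: [-0.5, 0.501, -0.499, -0.5]
contact_force: [-1.5, -0.3, 0.9]
width: 0.0
```

Emit:
arm_command(series=[{"dp": [0,-0.04,0],"angular": [0,0,0],"gripper": 0},{"dp": [0,-0.04,0],"angular": [0,0,0],"gripper": 0},{"dp": [0,-0.04,0],"angular": [0,0,0],"gripper": 0},{"dp": [0,-0.04,0],"angular": [0,0,0],"gripper": 0},{"dp": [0,-0.04,0],"angular": [0,0,0],"gripper": 0},{"dp": [0,-0.04,0],"angular": [0,0,0],"gripper": 0},{"dp": [0,-0.04,0],"angular": [0,0,0],"gripper": 0},{"dp": [0,-0.04,0],"angular": [0,0,0],"gripper": 0}])

```text
clock: 65.55
position: [0.6397, -0.2234, 0.0326]
ee_rot: [0.49, -0.491, 0.507, 0.512]
contact_force: [-5.5, 0.1, 4.5]
width: -0.0001
```

```bash
python3 -c "
from h import *
from rig import get_image
d=get_image('side'); cv2.imwrite('pics/side8.png',d['image'][150:350,230:480].repeat(2,0).repeat(2,1))
go(.66,-.2235,.03,90)"
```

```text
t 65.6 pos [ 0.6408 -0.2235  0.0326] jaw 90.3 q6 -2.0 w -0.0002 F [-4.1 -0.4  3.3]
dp_now/.12 [ 0.016 -0.16  -0.001] dp_final/.12 [ 0.022 -0.16   0.   ] rot/90 [ 0.004  0.002 -0.023] dist 0.019
```

View pics/side8.png

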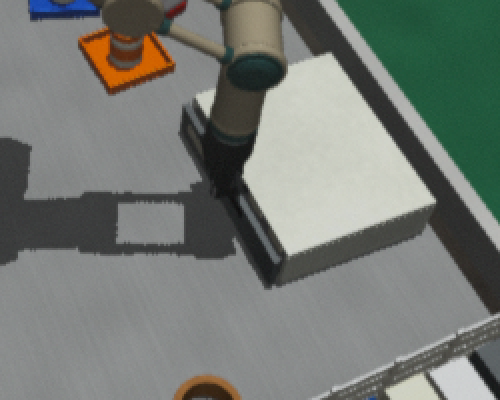

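The drawer is nearly shut, with the panel still ~2 cm proud around (235,230). It's on the catch now at 4–5 N, so I keep pushing slowly with slightly larger steps.

Emit:
arm_command(series=[{"dp": [0,-0.05,0],"angular": [0,0,-0.01],"gripper": 0},{"dp": [0,-0.05,0],"angular": [0,0,-0.01],"gripper": 0},{"dp": [0,-0.05,0],"angular": [0,0,-0.01],"gripper": 0},{"dp": [0,-0.05,0],"angular": [0,0,-0.01],"gripper": 0},{"dp": [0,-0.05,0],"angular": [0,0,-0.01],"gripper": 0},{"dp": [0,-0.04,0],"angular": [0,0,0],"gripper": 0},{"dp": [0,-0.04,0],"angular": [0,0,0],"gripper": 0},{"dp": [0,-0.03,0],"angular": [0,0,0],"gripper": 0}])

```text
clock: 66.6
position: [0.6481, -0.2233, 0.0325]
ee_rot: [0.492, -0.493, 0.502, 0.512]
contact_force: [-10.0, 0.1, 6.5]
width: -0.0001
```

```bash
python3 -c "
from h import *
go(.66,-.2235,.03,90)"
```

```text
t 66.6 pos [ 0.6481 -0.2233  0.0325] jaw 90.6 q6 -2.01 w -0.0001 F [-10.    0.1   6.5]
dp_now/.12 [ 0.018 -0.1   -0.003] dp_final/.12 [ 0.021 -0.099 -0.002] rot/90 [ 0.007  0.006 -0.018] dist 0.012
```

Emit:
arm_command(series=[{"dp": [0,-0.06,0],"angular": [0,0,0],"gripper": 0},{"dp": [0,-0.06,0],"angular": [0,0,0],"gripper": 0},{"dp": [0,-0.06,0],"angular": [0,0,0],"gripper": 0},{"dp": [0,-0.06,0],"angular": [0,0,0],"gripper": 0},{"dp": [0,-0.04,0],"angular": [0,0,0],"gripper": 0},{"dp": [0,-0.03,0],"angular": [0,0,0],"gripper": 0},{"dp": [0,0,0],"angular": [0,0,0],"gripper": 0},{"dp": [0,0,0],"angular": [0,0,0],"gripper": 0}])

```text
clock: 67.6
position: [0.645, -0.2234, 0.0338]
ee_rot: [0.471, -0.471, 0.52, 0.534]
contact_force: [-2.9, 0.4, 1.6]
width: 0.0002
```

```bash
python3 -c "
from h import *
go(.66,-.2235,.03,90)"
```

```text
t 67.6 pos [ 0.645  -0.2234  0.0338] jaw 90.8 q6 -1.99 w 0.0002 F [-2.9  0.4  1.6]
dp_now/.12 [ 0.017 -0.127 -0.003] dp_final/.12 [ 0.032 -0.125 -0.001] rot/90 [ 0.009  0.009 -0.071] dist 0.015
```

Emit:
arm_command(series=[{"dp": [0,0.1,0],"angular": [0,0,0],"gripper": 0},{"dp": [0,0.15,0],"angular": [0,0,0],"gripper": 0},{"dp": [0,0,0],"angular": [0.009,0.009,-0.07],"gripper": 0},{"dp": [0,0,0],"angular": [0,0,0],"gripper": 0},{"dp": [0,0,0],"angular": [0,0,0],"gripper": 0},{"dp": [0,0,0],"angular": [0,0,0],"gripper": 0},{"dp": [0,0,0],"angular": [0,0,0],"gripper": 0},{"dp": [0,0,0],"angular": [0,0,0],"gripper": 0}])

```text
clock: 68.6
position: [0.62, -0.2246, 0.0361]
ee_rot: [-0.502, 0.503, -0.498, -0.498]
contact_force: [0.3, -0.2, -0.6]
width: -0.0001
```

```bash
cat >> h.py <<'E'
def front(d):
    C=cloud(d); X,Y,Z=C[...,0],C[...,1],C[...,2]
    for y in(-.35,-.32,-.12,-.09):
        s=abs(Y-y)<.008
        print("y",y,"panel face x",np.median(X[s&(X>.45)&(X<.72)&(Z>.02)&(Z<.055)]).round(4) if (s&(X>.45)&(X<.72)&(Z>.02)&(Z<.055)).any() else None,"panel top minx",X[s&(X>.45)&(Z>.06)&(Z<.078)].min().round(4) if (s&(X>.45)&(Z>.06)&(Z<.078)).any() else None,"cab top minx",np.percentile(X[s&(X>.6)&(X<.9)&(Z>.081)&(Z<.09)],1).round(4))
E
python3 -c "
from h import *
from rig import get_image
d=get_image('side'); print('side'); front(d); print('top')
d=get_image('top'); front(d); cv2.imwrite('pics/top9.png',d['image'][60:260,280:480].repeat(3,0).repeat(3,1))
go(.66,-.2235,.03,90)"
```

```text
side
y -0.35 panel face x 0.6606 panel top minx 0.6574 cab top minx 0.6728
y -0.32 panel face x 0.6591 panel top minx 0.6567 cab top minx 0.6725
y -0.12 panel face x None panel top minx 0.742 cab top minx 0.7358
y -0.09 panel face x 0.6544 panel top minx 0.6578 cab top minx 0.7547
top
y -0.35 panel face x None panel top minx None cab top minx 0.7476
y -0.32 panel face x 0.663 panel top minx 0.7925 cab top minx 0.7598
y -0.12 panel face x 0.6619 panel top minx 0.6607 cab top minx 0.674
y -0.09 panel face x 0.6617 panel top minx 0.6608 cab top minx 0.6762
t 68.7 pos [ 0.6198 -0.2246  0.0361] jaw 90.1 q6 -2.03 w 0.0003 F [-0.3 -0.4  0.4]
dp_now/.12 [ 0.054 -0.334  0.009] dp_final/.12 [ 0.051 -0.335  0.009] rot/90 [ 0.001 -0.001  0.006] dist 0.041
```

View pics/top9.png

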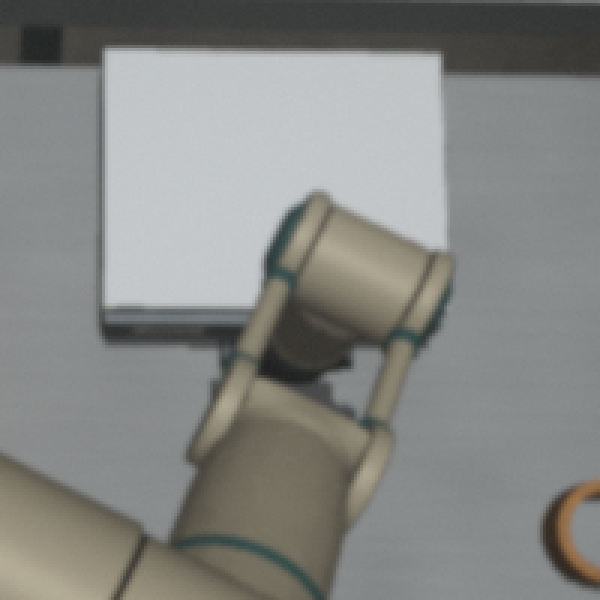

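The top crop shows only the panel's own thickness proud of the cabinet (rows ~310–340). I'll work out the panel thickness from the first image, to see whether 13 mm proud means home.

```bash
python3 -c "
from h import *
d=dict(np.load('/tmp/top0.npz')); C=cloud(d); X,Y,Z=[C[...,i] for i in range(3)]
for y in (-.1,-.16,-.22,-.28,-.34):
    s=(abs(Y-y)<.02)&(X>.48)&(X<.54)&(Z>.066)&(Z<.076); p=np.sort(X[s]); print(y,p.min().round(4),p.max().round(4))
d=dict(np.load('/tmp/side0.npz')); C=cloud(d); X,Y,Z=[C[...,i] for i in range(3)]
for y in (-.1,-.16,-.22,-.28,-.34):
    s=(abs(Y-y)<.02)&(X>.48)&(X<.54)&(Z>.066)&(Z<.076); p=np.sort(X[s]); f=X[(abs(Y-y)<.02)&(X>.48)&(X<.53)&(Z>.02)&(Z<.055)];print('side',y,p.min().round(4),p.max().round(4),np.median(f).round(4))
"
```

```text
-0.1 0.5072 0.5175
-0.16 0.5066 0.5183
-0.22 0.5068 0.5197
-0.28 0.5061 0.5181
-0.34 0.5076 0.5187
side -0.1 0.5014 0.5148 0.5026
side -0.16 0.5013 0.5142 0.5029
side -0.22 0.5003 0.5162 0.5034
side -0.28 0.5025 0.5154 0.5038
side -0.34 0.5023 0.5163 0.5046
```

Emit:
arm_command(series=[{"dp": [0.03,-0.1,0],"angular": [0,0,0],"gripper": 0},{"dp": [0,-0.08,0],"angular": [0,0,0],"gripper": 0},{"dp": [0,-0.05,0],"angular": [0,0,-0.01],"gripper": 0},{"dp": [0,-0.05,0],"angular": [0,0,-0.015],"gripper": 0},{"dp": [0,-0.06,0],"angular": [0,0,-0.02],"gripper": 0},{"dp": [0,-0.07,0],"angular": [0,0,-0.02],"gripper": 0},{"dp": [0,-0.08,0],"angular": [0,0,-0.03],"gripper": 0},{"dp": [0,-0.08,0],"angular": [0,0,-0.03],"gripper": 0}])

```text
clock: 69.7
position: [0.65, -0.2245, 0.0309]
ee_rot: [-0.528, 0.534, -0.462, -0.472]
contact_force: [-20.3, -6.0, 10.7]
width: -0.0004
```

```bash
python3 -c "
from h import *
go(.66,-.2235,.03,90)"
```

```text
t 69.7 pos [ 0.65   -0.2245  0.0309] jaw 90.9 q6 -2.1 w -0.0004 F [-20.3  -6.   10.7]
dp_now/.12 [ 0.018 -0.082  0.007] dp_final/.12 [ 0.008 -0.083  0.009] rot/90 [0.01  0.003 0.081] dist 0.01
```

At 20 N, well above the ~8 N catch, the panel doesn't move, and it stands proud by about its own 12 mm thickness. The drawer is home. Retract.

Emit:
arm_command(series=[{"dp": [0,0.05,0],"angular": [0,0,0],"gripper": 0},{"dp": [0,0.2,0],"angular": [0,0,0.04],"gripper": 0},{"dp": [0,0.35,0],"angular": [0,0,0.04],"gripper": 0},{"dp": [0,0.35,0],"angular": [0,0,0],"gripper": 0},{"dp": [-0.2,0.4,0],"angular": [0,0,0],"gripper": 0},{"dp": [-0.35,0.3,0],"angular": [0,0,0],"gripper": 0},{"dp": [-0.35,0.2,0],"angular": [0,0,0],"gripper": 0},{"dp": [-0.2,0,0],"angular": [0,0,0],"gripper": 0}])

```text
clock: 70.7
position: [0.4227, -0.2279, 0.1579]
ee_rot: [0.497, -0.503, 0.495, 0.505]
contact_force: [0.5, 0.2, 0.3]
width: 0.0001
```

Emit:
arm_command(series=[{"dp": [-0.2,0,0],"angular": [0,0,0],"gripper": 0},{"dp": [-0.1,0,0],"angular": [0,0,0],"gripper": 0},{"dp": [0,0,0],"angular": [0,0,0],"gripper": 0},{"dp": [0,0,0],"angular": [0,0,0],"gripper": 0},{"dp": [0,0,0],"angular": [0,0,0],"gripper": 0},{"dp": [0,0,0],"angular": [0,0,0],"gripper": 0},{"dp": [0,0,0],"angular": [0,0,0],"gripper": 0},{"dp": [0,0,0],"angular": [0,0,0],"gripper": 0}])

```text
clock: 71.7
position: [0.4235, -0.2276, 0.1941]
ee_rot: [0.498, -0.503, 0.494, 0.504]
contact_force: [-0.0, -0.3, -0.7]
width: 0.0001
```

```bash
python3 -c "
from h import *
from rig import get_image
d=get_image('top'); cartons(d); measure(d); front(d); cv2.imwrite('pics/top10.png',d['image'])
go(.66,-.2235,.03,90)
d=get_image('side');front(d); cv2.imwrite('pics/side10.png',d['image'])"
```

```text
blue lid [0.5817 0.3119] [57. 57.] -42.5 z 0.086 mean [0.582 0.312 0.085] cloud [0.581 0.311 0.09 ]
blue tray? [0.5787 0.3135] [128. 127.] 73.2 z 0.007
orange lid [0.7615 0.4164] [90. 83.] 46.4 z 0.117 mean [0.761 0.417 0.085] cloud [0.749 0.406 0.122]
orange lid [0.6299 0.1236] [62. 58.] 19.9 z 0.086 mean [0.63  0.123 0.085] cloud [0.629 0.123 0.089]
orange lid [0.3365 0.5007] [85. 84.] -85.3 z 0.117 mean [0.336 0.501 0.085] cloud [0.336 0.486 0.127]
orange tray? [0.6279 0.1227] [131. 129.] 4.8 z 0.008
y -0.35 panel face x 0.6639 panel top minx 0.6625 cab top minx 0.6763
y -0.32 panel face x 0.6635 panel top minx 0.662 cab top minx 0.6764
y -0.12 panel face x 0.6614 panel top minx 0.6607 cab top minx 0.6758
y -0.09 panel face x 0.6619 panel top minx 0.6611 cab top minx 0.6773
t 71.75 pos [ 0.4235 -0.2276  0.1941] jaw 90.9 q6 -2.23 w 0.0002 F [-0.  -0.6  0.6]
dp_now/.12 [ 1.373 -1.967 -0.003] dp_final/.12 [ 1.367 -1.971  0.034] rot/90 [0.01  0.003 0.002] dist 0.288
y -0.35 panel face x 0.6596 panel top minx 0.6578 cab top minx 0.6738
y -0.32 panel face x 0.6595 panel top minx 0.6589 cab top minx 0.6716
y -0.12 panel face x 0.6573 panel top minx 0.6566 cab top minx 0.6714
y -0.09 panel face x 0.6573 panel top minx 0.6559 cab top minx 0.6707
```

View pics/side10.png

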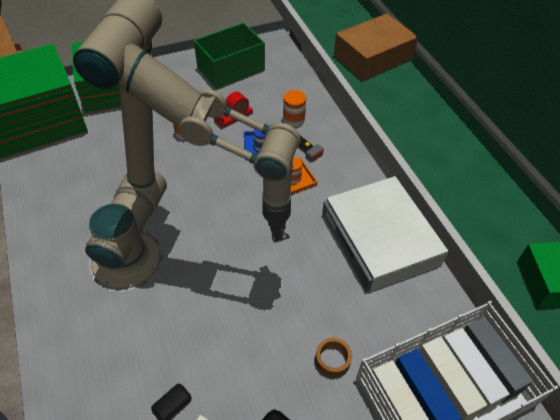

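The side view shows the drawer shut (front ~(350,245)), no cartons on the bench, both jars in their trays and the arm clear. I'm handing the job in.

```bash
python3 -c "
from rig import sign_off; print(sign_off())"
```

```text
the job is handed in; nothing more can be done
None
```

The job is done and handed in after about 72 s of robot time. The two jars are swapped, all four cartons are in the stock drawer, and the drawer is shut past its catch.

- **Jars:** in the last top image the blue jar's lid is about 4 mm from the centre of the blue tray. The orange jar's lid is about 2 mm from the centre of the orange tray. Both lids are at 86 mm, the right height for jars standing upright in the trays.
- **Cartons:** I saw all four lying flat and side by side in the drawer before I pushed it shut. One was knocked about 25 mm aside on the bench during the run, so I picked it up from its new place. The last images show no cartons left on the bench.
- **Drawer:** I pushed it in slowly. The front stands 13–14 mm proud of the cabinet, against a measured panel thickness of about 10–13 mm. A second push of 20 N, against about 8 N for the catch, did not move it. It stayed put after I backed the arm away.
- **Disagreements:** the two cameras place the drawer front 3–4 mm apart. Because of that, I judged it home mainly from how far it stands out from the cabinet and from the hard stop. The first push also tilted the tool by about 6°, so I backed off and straightened it before the second push.
- **Other items:** the arm never went near the tape dispenser, the scanner or the tape roll, though I did not measure their positions again.

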